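# Rinse the used cups at the coffee counter

## Task

Rinse the used cups: stand every white handleless cup, mouth down as it is now, wholly on the slotted rinse plate. Only when all are there, swing the water valve's lever fully open, then with the water on press the round key, the square key and the long bar key, in that order, one at a time, each fully down for a moment and let up again. Last, swing the valve fully shut and only then press the three-sided drain key in the same way, leaving all the cups standing mouth down on the plate and the other things on the counter where they were.

Things in the scene. Friction and masses are not known exactly. Their poses are not given: they have to be found in the camera images.
- cup1_mid (a point): plain white handleless ceramic cup standing mouth down: looks like a closed straight-sided cylinder, 62 mm across, 60 mm tall, about 0.25 kg, sides straight, so it is best gripped across its diameter. The point is its centre, 30 mm above its mouth rim; z is up. None when this cup is absent
- cup2_mid (a point): plain white handleless ceramic cup standing mouth down: looks like a closed straight-sided cylinder, 62 mm across, 60 mm tall, about 0.25 kg, sides straight, so it is best gripped across its diameter. The point is its centre, 30 mm above its mouth rim; z is up. None when this cup is absent
- cup3_mid (a point): plain white handleless ceramic cup standing mouth down: looks like a closed straight-sided cylinder, 62 mm across, 60 mm tall, about 0.25 kg, sides straight, so it is best gripped across its diameter. The point is its centre, 30 mm above its mouth rim; z is up. None when this cup is absent
- cup4_mid (a point): plain white handleless ceramic cup standing mouth down: looks like a closed straight-sided cylinder, 62 mm across, 60 mm tall, about 0.25 kg, sides straight, so it is best gripped across its diameter. The point is its centre, 30 mm above its mouth rim; z is up. None when this cup is absent
- plate_mid (a point): rinse plate: thin fixed steel plate with dark slots lying on the counter, 160 mm along its own x, 300 mm along its own y, 4 mm thick, no rim. The point is the centre of its top face; x and y are the plate's own axes, z up
- lever (a joint): the water valve's lever, in rad: 0 is fully shut (lever square across the pipe), 1.571 fully open (lever along the pipe, over its end nearer the robot); it grows as the lever swings counter-clockwise seen from above, has stops at both ends and stays where it is left (about 2 N at the grip moves it). It starts within 0.3 of shut
- valve_axis (a point): the vertical turning axis of the lever, 66 mm above the counter (mid-height of the lever), in the fixed valve: brass ball valve on a copper pipe 170 mm long and 22 mm thick whose axis lies 34 mm above the counter along this point's x (x points away from the robot). At 0 the lever points along this point's y
- lever_grip (a point): middle of the black grip of the lever, 65 mm out from the turning axis; the grip is 60 mm long (32 to 92 mm from the axis), 18 mm wide, 12 mm thick, its underside 60 mm above the counter; the pipe's top is at 45 mm. The point's y points along the lever, outwards; z up
- jar_mid (a point): glass jar with a dark wooden lid that stands among the cups, 54 mm across, 85 mm tall; the point is its centre, 42 mm above the counter. Not part of the job
- key_round_top (a point): centre of the top face of the round key, 32 mm across, white, 62 mm above the counter when up. The four keys stand in a square of 68 mm pitch on a low grey console 170 mm square and 40 mm high; which key is in which corner changes. When up, each cap stands 22 mm above the console and 16 mm above its flat metal collar
- key_round (a joint): travel of the round key, m: 0 is up, 0.006 fully down; sprung, 1.5 N to start it and 5 N to hold it fully down; comes up by itself when released
- key_square_top (a point): centre of the top face of the square key, 30 mm, white, 62 mm above the counter when up. The four keys stand in a square of 68 mm pitch on a low grey console 170 mm square and 40 mm high; which key is in which corner changes. When up, each cap stands 22 mm above the console and 16 mm above its flat metal collar
- key_square (a joint): travel of the square key, m: 0 is up, 0.006 fully down; sprung, 1.5 N to start it and 5 N to hold it fully down; comes up by itself when released
- key_bar_top (a point): centre of the top face of the long bar key, 18 by 50 mm (long along the point's y), white, 62 mm above the counter when up. The four keys stand in a square of 68 mm pitch on a low grey console 170 mm square and 40 mm high; which key is in which corner changes. When up, each cap stands 22 mm above the console and 16 mm above its flat metal collar
- key_bar (a joint): travel of the bar key, m: 0 is up, 0.006 fully down; sprung, 1.5 N to start it and 5 N to hold it fully down; comes up by itself when released
- key_tri_top (a point): centre of the top face of the three-sided key, the drain key, about 35 mm a side, white, 62 mm above the counter when up. The four keys stand in a square of 68 mm pitch on a low grey console 170 mm square and 40 mm high; which key is in which corner changes. When up, each cap stands 22 mm above the console and 16 mm above its flat metal collar
- key_tri (a joint): travel of the tri key, m: 0 is up, 0.006 fully down; sprung, 1.5 N to start it and 5 N to hold it fully down; comes up by itself when released
- spoon: steel spoon, 160 mm long, lying at the back beyond the rinse plate; not part of the job
- jar2: large glass jar with wooden lid, 76 mm across, 120 mm tall, at the back; not part of the job
Things that resemble listed ones, but are neither listed nor needed, are in the scene too. Leave any pink or purple look-alike of the part that bears cup2_mid alone.

How it is judged:
By the outcome, as a careful person would: the job done as asked, in the order asked, and still so for the second after the job is handed in, with the robot touching nothing.
Of cup1, cup2, cup3, cup4 only 2 to 4 are there at a start; the rules pass over those that are not, and their reading is None.
At some moment in a run one of cup1, cup2, cup3, cup4 may be knocked a few centimetres aside while the robot is not near it.
It also fails if it takes over 210 s, if anything falls off the work surface, if the arm or the gripper's body presses on something with over 40 N, if the wrist force passes 120 N, or if a joint passes its speed limit or range.

## Robot

A 6-joint arm with a two-finger parallel gripper is mounted at the origin on the work surface. World frame = base frame: x ahead of the robot, y to its left, z up, the work surface at z = 0. Lengths are in mm, angles in rad, forces in N, time in s.
With the tool pointing down it reaches from about 275 to 750 mm from the base axis. Payload 10.2 kg.
Tool frame: the origin (TCP) lies midway between the tips of the shut fingers; the grasp point (between the pads) lies 19 mm behind it; z points along the fingers, y is the direction in which the jaws open and shut (so a half turn about z gives the same grasp; the last joint's range is limited). The gripper opens to 85 mm and grips with 20 to 120 N. Pads are 22 mm wide; open, the fingers measure 114 mm over their backs; the gripper's body (76 mm by 85 mm) begins 54 mm behind the grasp point. The pads swing forward as they close: fully open they stand 13 mm farther back than shut.
Start: joints at [-1.395, 0.313, 1.498, -0, 1.331, -0.223], TCP at [203.852, -483.813, 231.294] pointing down, gripper open.
Joint ranges: [-2.94, 2.94], [-0.97, 2.17], [0.19, 2.56], [-1.23, 4.37], [0.02, 3.11], [-2.88, 2.88]. Speed limits (rad/s): [2.39, 2.39, 3.01, 3.14, 3.14, 3.14].

## Interface

Orientations are given as a unit quaternion [w, x, y, z].
In Python, from rig import ctrl gives the robot as it stands.
- The arm moves only by the tool carry_out, never from a script. Its argument "plan" is a list of rows, each a list of 3 entries, a list of its own where there are three numbers: the finger opening in mm, from 0 to 85.4, then the shift along the tool's x, y, z in mm, then the turn, a rotation vector about the tool's x, y, z in units of 6 degrees (1.0 is 6 degrees). In form: [[grip, [x, y, z], [ax, ay, az]], ...]. A call has 1 to 20 rows; each row shifts and turns the commanded pose from where the row before left it, along the tool's axes as they then stand; what a row does not reach is not made up. A row lasts 1/12 s, in which the tool goes at most 41.7 mm and 7.16 degrees, less where a joint would pass 70% of its speed; a pose out of reach is approached as far as the arm can. A call with a gripper value outside its range is refused whole. The fingers move at their own pace and stop on an object; "grip_force" is the grip in N (left out, the last holds). Time passes only in rows, so rows that do not move let the fingers close. It gives the time, the measured TCP pose, the force and the opening at its end, in the units of the state.
- ctrl.sense(): the state, without advancing time (a new reading comes with each control period).
- ctrl.capture(name): name is "scene" or "top" or "wrist"; returns a dict with "color" (400x640x3 uint8, blue, green, red), "range_z" (400x640 float32, mm along the optical axis (not along the pixel's ray), 0 where there is no reading), "fx", "fy", "cx", "cy" (pixels), "cam_to_world" (4x4, takes a point from camera to world coordinates); the wrist camera has in their place "tool_from_camera" (4x4, takes a point from camera to tool coordinates, whose origin is the TCP and whose axes are the flange's). Camera axes: x right, y up, looking along -z (the intrinsics and any distortion apply to the point x, -y, -z); pixel columns grow to the right and rows downward; lengths in mm; the calibration is good to about 2 mm. A picture is of the moment at which its call begins: read the wrist's pose just before it.
- ctrl.finish_job(): hands the job in, once; it reports no verdict.
The state is a dict: "time_s": time; "joints": joint angles; "dq": joint speeds; "tau": joint torques, N m; "eef_pos": TCP position; "ee_rot": TCP orientation; "force": force on the tool from outside, world axes, zero at the start; "wrist_torque": the same for the moment, N m; "grip_width": opening from 0.0 (shut) to 1.0 (fully open).
Only numpy, scipy, OpenCV 4.12 (cv2) and the standard library are available. Lean on these libraries where they do the work, as an engineer would, in place of code of your own. Each camera call takes 0.05 s, during which the arm holds its last target.

## Working session

There is one attempt and no reset: what is moved stays moved. The work goes in short steps, Python scripts to look and compute and a tool call to move; the robot and the scene stay as the last step left them, time stands still between calls to the robot, and variables do not carry over. Pictures are saved under pics/ and viewed, and the job is handed in when it is done.

Besides the shell and the picture viewer there is one more tool, called after ">>>" by a JSON object that holds its "fn" and its "kwargs", one argument or row to a line. carry_out: Moves the arm, as the interface text tells. Its arguments: {"type":"object","properties":{"plan":{"type":"array"},"grip_force":{"type":"number"}},"required":["plan"]}

```bash
ls; mkdir -p pics; python3 - <<'E'
from rig import ctrl
import cv2,numpy as np
s=ctrl.sense();print(s)
for n in ("scene","top","wrist"):
    c=ctrl.capture(n);cv2.imwrite(f"pics/a_{n}.png",c["color"]);np.savez(f"a_{n}.npz",**c)
    print(n,c["fx"],c["fy"],c["cx"],c["cy"],c.keys());print(np.round(c.get("cam_to_world",c.get("tool_from_camera")),3).tolist())
E
```

```text
pics
{'time_s': 0.0, 'joints': array([-1.39542991e+00,  3.13491124e-01,  1.49845915e+00,  4.87485188e-05,
        1.33099667e+00, -2.23382170e-01]), 'dq': array([ 0.00070117, -0.0011918 , -0.0002879 ,  0.00171057, -0.00068958,
        0.00222958]), 'tau': array([ 1.15076720e-03, -4.12276375e+01, -2.59739202e+01, -1.17862696e-04,
        4.20832264e-03,  9.24959778e-06]), 'eef_pos': array([ 203.80154602, -483.54558376,  230.7057278 ]), 'ee_rot': array([-6.76380359e-04,  9.80191620e-01,  1.98050320e-01,  3.99212806e-05]), 'force': array([-0.38596373, -0.36565736, -0.25585844]), 'wrist_torque': array([ 0.03379486, -0.03724869, -0.01317448]), 'grip_width': 1.0049547549050384}
scene 380.57382076534316 380.57382076534316 317.6593933135364 200.78822326954466 dict_keys(['color', 'range_z', 'fx', 'fy', 'cx', 'cy', 'cam_to_world'])
[[0.787, -0.419, 0.454, 931.961], [0.617, 0.514, -0.596, -463.631], [0.017, 0.749, 0.663, 608.65], [0.0, 0.0, 0.0, 1.0]]
top 403.3445142210912 403.3445142210912 318.65786768912363 209.8646860517453 dict_keys(['color', 'range_z', 'fx', 'fy', 'cx', 'cy', 'cam_to_world'])
[[0.029, 0.998, -0.058, 474.244], [-1.0, 0.029, -0.009, 21.011], [-0.007, 0.058, 0.998, 1099.917], [0.0, 0.0, 0.0, 1.0]]
wrist 291.8191877441799 291.8191877441799 320.92995434708877 199.86533874354623 dict_keys(['color', 'range_z', 'fx', 'fy', 'cx', 'cy', 'tool_from_camera'])
[[-0.001, 0.947, 0.32, 80.472], [1.0, 0.001, 0.001, 0.42], [0.001, 0.32, -0.947, -141.969], [0.0, 0.0, 0.0, 1.0]]
```

View pics/a_top.png

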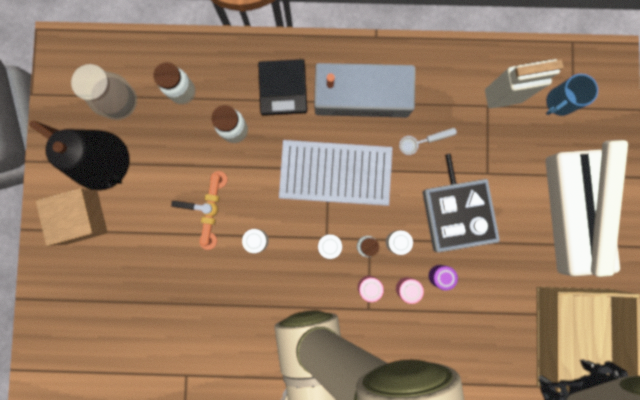

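View pics/a_scene.png

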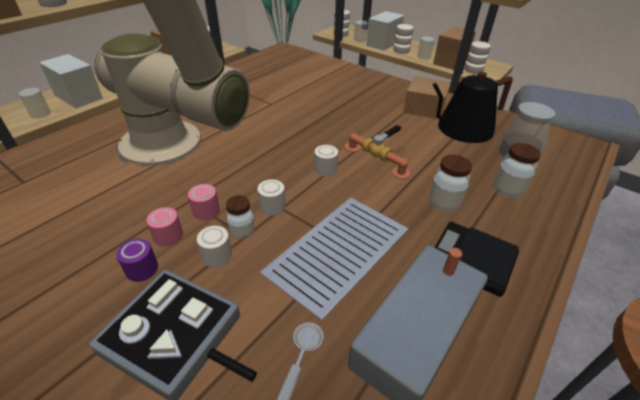

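Candidates in the top view: white cups at (254,240), (330,246) and (400,242). The look-alikes are pink at (371,289) and (411,290) and purple at (444,278); the jar lid is at (369,246). I don't see a fourth white cup. Next I'll measure and check with a crop.

```bash
cat > h.py <<'E'
import numpy as np,cv2
from scipy.spatial.transform import Rotation as R
def load(n): return dict(np.load(n))
def ray(c,u,v,T=None):
    T=c["cam_to_world"] if T is None else T
    d=np.array([(u-c["cx"])/c["fx"],-(v-c["cy"])/c["fy"],-1.0])
    return T[:3,3],T[:3,:3]@d
def onz(c,u,v,z,T=None):
    o,d=ray(c,u,v,T); return o+d*(z-o[2])/d[2]
def proj(c,p,T=None):
    T=c["cam_to_world"] if T is None else T
    q=np.linalg.inv(T)@np.append(p,1); return c["cx"]+c["fx"]*q[0]/-q[2], c["cy"]-c["fy"]*q[1]/-q[2]
def wristT(s,c):
    q=np.array(s["ee_rot"]);T=np.eye(4);T[:3,:3]=R.from_quat(q[[1,2,3,0]]).as_matrix();T[:3,3]=s["eef_pos"]
    return T@c["tool_from_camera"]
def pts(c,T=None):
    T=c["cam_to_world"] if T is None else T
    z=c["range_z"];v,u=np.mgrid[:400,:640]
    P=np.stack([(u-c["cx"])/c["fx"]*z,-(v-c["cy"])/c["fy"]*z,-z],-1)
    return P@T[:3,:3].T+T[:3,3]
E
python3 - <<'E'
from h import *
c=load("a_top.npz");P=pts(c);col=c["color"];hsv=cv2.cvtColor(col,cv2.COLOR_BGR2HSV)
H=P[...,2]
print("depth valid",(c["range_z"]>0).mean())
for n,(u,v) in dict(c1=(254,240),c2=(330,246),c3=(400,242),jar=(369,246),p1=(371,289),p2=(411,290),pu=(444,278),pl=(336,173),con=(465,240),lev=(188,206),table=(150,300)).items(): print(n,P[v,u].round(1),hsv[v,u])
m=((hsv[...,1]<60)&(hsv[...,2]>150)).astype(np.uint8)
n,l,st,ce=cv2.connectedComponentsWithStats(m)
for i in range(1,n):
    if st[i,4]>60: print(st[i],ce[i].round(1), onz(c,*ce[i],60).round(1), np.median(H[l==i]).round(1))
big=cv2.resize(col[130:310,160:520],None,fx=2.2,fy=2.2,interpolation=cv2.INTER_CUBIC);cv2.imwrite("pics/b.png",big)
E
```

```text
depth valid 0.99605078125
c1 [452.3 194.2  61.4] [110   3 253]
c2 [442.7  -1.5  63.3] [110   3 253]
c3 [ 458.3 -180.2   63.4] [105   2 252]
jar [446.3 -98.5  85.7] [ 11 143 102]
p1 [ 336.5 -109.1   59.8] [162  28 249]
p2 [ 337.  -211.    59.7] [165  31 249]
pu [ 370.2 -293.7   62.7] [143 128 221]
pl [640.8 -13.7   0.9] [109  20 214]
con [ 468.2 -353.9   41. ] [38 15 68]
lev [534.3 365.   71.6] [10 24 63]
table [ 2.809e+02  4.797e+02 -1.000e-01] [ 14 119 144]
[   0    0  222   73 6454] [89.8 18.6] [1028.   655.6   60. ] -752.5
[ 291    3  349   51 8511] [466.6  18.9] [1052.7 -346.5   60. ] -752.0
[248   4  28  23 456] [261.7  17. ] [1043.9  196.8   60. ] -751.7
[226  10  18  16 178] [234.4  18. ] [1039.2  269.4   60. ] -752.2
[507  60  48  15 115] [526.1  65.2] [ 931.2 -503.5   60. ] 181.2
[ 316   63  100   46 4075] [366.3  85.7] [865.1 -85.2  60. ] 78.5
[ 72  64  35  36 996] [89.  81.6] [856.5 647.1  60. ] 138.4
[160  69  28  28 288] [177.6  86.2] [850.4 411.7  60. ] 87.9
[518  69  42  12 214] [538.5  74.5] [ 907.2 -535.8   60. ] 182.5
[511  78  41  13 284] [530.8  84.2] [ 880.7 -515
[... 804 characters left out ...]
  15 270] [452.9 229.9] [ 493.1 -315.9   60. ] 57.2
[242 229  25  25 498] [253.9 240.7] [450.5 194.7  60. ] 59.5
[388 230  26  25 501] [400.3 242.1] [ 457.9 -181.5   60. ] 59.3
[318 234  24  26 500] [329.5 246.2] [ 4.421e+02 -4.000e-01  6.000e+01] 59.1
[357 236  15  21  83] [361.3 244.3] [449.4 -81.8  60. ] 54.2
[438 270  16  17  84] [445.1 277.7] [ 370.9 -297.4   60. ] 60.3
[360 279  23  22 390] [370.9 289.3] [ 335.8 -108.9   60. ] 60.0
[401 280  22  22 377] [411.1 290.8] [ 335.  -211.3   60. ] 60.2
[  0 286  16 114 999] [  5.3 341.2] [176.3 818.8  60. ] -750.1
[ 277  326   58   74 1552] [299.5 370.3] [127.7  66.7  60. ] 262.7
[416 382  46  18 241] [445.4 394.7] [  79.5 -301.4   60. ] 669.1
```

View pics/b.png

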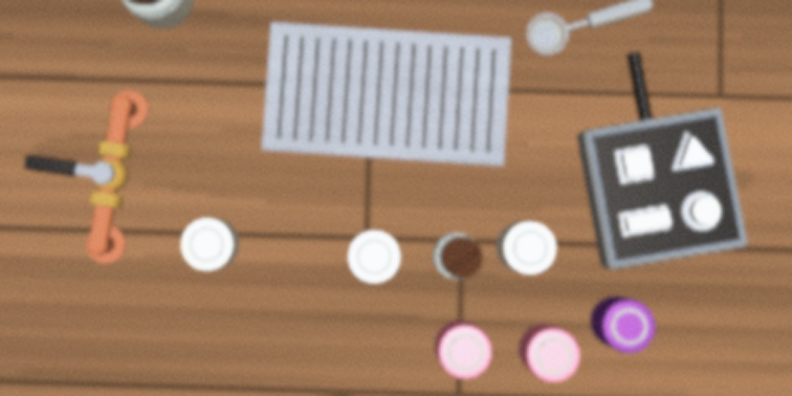

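View pics/a_wrist.png

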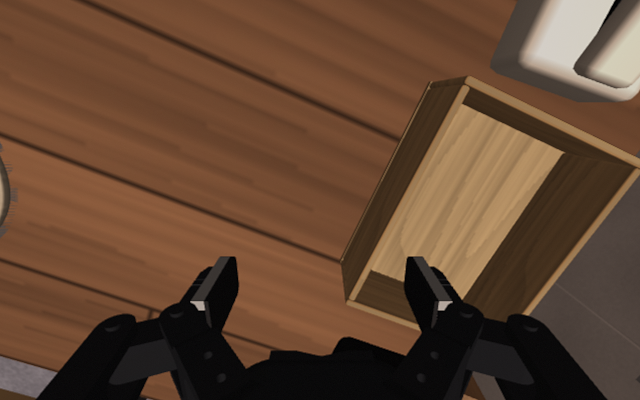

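The crop shows three white cups at b.png (208,244), (374,257) and (529,248). The jar sits between the last two at (458,257), and the pink and purple look-alikes are separate. Next I'll measure the plate, console and valve.

```bash
python3 - <<'E'
from h import *
c=load("a_top.npz");col=c["color"];hsv=cv2.cvtColor(col,cv2.COLOR_BGR2HSV)
# plate
m=np.zeros((400,640),np.uint8);m[130:215,270:400]=((hsv[130:215,270:400,1]<60)|(hsv[130:215,270:400,0]>60))*255
m=cv2.morphologyEx(m,cv2.MORPH_CLOSE,np.ones((7,7)))
cn=max(cv2.findContours(m,0,2)[0],key=cv2.contourArea)
w=np.array([onz(c,*p[0],4)[:2] for p in cn],np.float32)
r=cv2.minAreaRect(w);print("plate",r,cv2.boxPoints(r))
# valve: orange/brass, lever dark
sub=(slice(150,260),slice(160,240))
P=pts(c)
o=((hsv[...,0]<14)&(hsv[...,1]>150)&(hsv[...,2]>150)).astype(np.uint8);o2=np.zeros_like(o);o2[sub]=o[sub]
ys,xs=np.nonzero(o2);print("copper",len(xs))
W=np.array([onz(c,x,y,40)[:2] for x,y in zip(xs,ys)])
mu=W.mean(0);u,s,vt=np.linalg.svd(W-mu);print(mu,vt[0],np.degrees(np.arctan2(vt[0][1],vt[0][0])))
print("ext",(W-mu)@vt[0]@np.array(1) if 0 else (((W-mu)@vt[0]).min(),((W-mu)@vt[0]).max()))
d=np.zeros_like(o);d[sub]=(hsv[sub][...,2]<85);d[P[...,2]<55]=0
ys,xs=np.nonzero(d);W=np.array([onz(c,x,y,72)[:2] for x,y in zip(xs,ys)]);mu=W.mean(0);u,s,vt=np.linalg.svd(W-mu);pr=(W-mu)@vt[0]
print("grip",len(xs),mu,np.degrees(np.arctan2(vt[0][1],vt[0][0])),pr.min(),pr.max())
s=load("a_scene.npz");cv2.imwrite("pics/c.png",np.hstack([cv2.resize(s["color"][260:390,85:265],None,fx=2.2,fy=2.2,interpolation=2),cv2.resize(s["color"][100:230,300:480],None,fx=2.2,fy=2.2,interpolation=2)]))
E
```

```text
plate ((642.92431640625, -11.4842529296875), (303.9355773925781, 164.006591796875), 87.73503875732422) [[ 554.97925 -160.09248]
 [ 718.85767 -166.57414]
 [ 730.8694   137.12398]
 [ 566.99097  143.60564]]
copper 38
[535.0988808  309.14369421] [-0.9922063   0.12460605] 172.84199398743772
ext (np.float64(-83.43304235559141), np.float64(98.92135047426639))
grip 117 [537.707625   379.87906037] -96.66836575083778 -27.095190277840175 27.532875992858923
```

View pics/c.png

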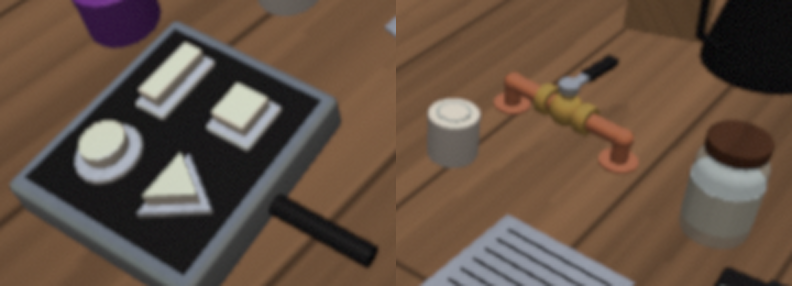

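>>> {"fn": "carry_out", "kwargs": {
  "plan": [
    [85,[0,0,0],[0,0,-1.12]],
    [85,[0,0,0],[0,0,-1.12]],
    [85,[0,0,0],[0,0,-1.12]],
    [85,[0,0,0],[0,0,-1.12]],
    [85,[0,0,0],[0,0,-1.12]],
    [85,[0,0,0],[0,0,-1.12]],
    [85,[0,0,0],[0,0,-1.12]],
    [85,[0,0,0],[0,0,-1.12]],
    [85,[0,0,0],[0,0,-1.12]],
    [85,[0,0,0],[0,0,-1.12]],
    [85,[0,0,0],[0,0,0]]
  ]
}}

```text
time_s: 1.07
eef_pos: [203.8, -483.7, 231.1]
ee_rot: [-0.0, 0.705, 0.709, 0.0]
force: [-0.2, -0.5, -0.6]
grip_width: 0.993
```

>>> {"fn": "carry_out", "kwargs": {
  "plan": [
    [85,[25.2,21.2,5],[0,0,0]],
    [85,[25.2,21.2,5],[0,0,0]],
    [85,[25.2,21.2,5],[0,0,0]],
    [85,[25.2,21.2,5],[0,0,0]],
    [85,[25.2,21.2,5],[0,0,0]],
    [85,[25.2,21.2,5],[0,0,0]],
    [85,[25.2,21.2,5],[0,0,0]],
    [85,[25.2,21.2,5],[0,0,0]],
    [85,[25.2,21.2,5],[0,0,0]],
    [85,[25.2,21.2,5],[0,0,0]],
    [85,[25.2,21.2,5],[0,0,0]],
    [85,[25.2,21.2,5],[0,0,0]],
    [85,[0,0,0],[0,0,0]],
    [85,[0,0,0],[0,0,0]]
  ]
}}

```text
time_s: 2.23
eef_pos: [458.4, -180.1, 170.9]
ee_rot: [-0.0, 0.707, 0.707, -0.0]
force: [-0.0, 0.4, 0.5]
grip_width: 0.996
```

```bash
cat > look.py <<'E'
import sys
from h import *
from rig import ctrl
tag=sys.argv[1]
s=ctrl.sense()
for n in sys.argv[2:]:
    c=ctrl.capture(n)
    if n=="wrist": c["cam_to_world"]=wristT(s,c)
    np.savez(f"{tag}_{n}.npz",**c);cv2.imwrite(f"pics/{tag}_{n}.png",c["color"])
    P=pts(c);hsv=cv2.cvtColor(c["color"],cv2.COLOR_BGR2HSV)
    # white cup tops: white & height ~60
    zz=P[...,2]
    m=((hsv[...,1]<60)&(hsv[...,2]>140)&(zz>54)&(zz<70)&(P[...,0]>250)&(P[...,0]<760)&(P[...,1]>-270)&(P[...,1]<300)).astype(np.uint8)
    m=cv2.morphologyEx(m,cv2.MORPH_OPEN,np.ones((3,3)))
    k,l,st,ce=cv2.connectedComponentsWithStats(m)
    for i in range(1,k):
        if st[i,4]>150:
            q=P[l==i]; print(n,st[i].tolist(),ce[i].round(1),"on60",onz(c,*ce[i],60).round(1)[:2],"on64",onz(c,*ce[i],64).round(1)[:2],"z",np.median(q[:,2]).round(1))
print(s["eef_pos"].round(1),s["force"].round(1),s["time_s"])
E
python3 look.py d top wrist
```

```text
top [242, 229, 24, 24, 440] [253.6 240.3] on60 [451.4 195.4] on64 [451.5 194.7] z 59.4
top [318, 234, 24, 24, 440] [329.5 245.9] on60 [ 4.43e+02 -1.00e-01] on64 [443.1  -0. ] z 59.7
top [361, 279, 15, 22, 212] [367.3 289.8] on60 [334.2 -99.7] on64 [334.7 -99.2] z 60.2
wrist [282, 0, 38, 7, 192] [300.9   2.4] on60 [441.7 -28.9] on64 [441.9 -30. ] z 58.4
wrist [149, 89, 52, 52, 704] [175.1 114.2] on60 [ 335.1 -108.8] on64 [ 337.  -108.7] z 60.1
wrist [289, 166, 66, 62, 3138] [321.5 196.2] on60 [ 457.1 -180.6] on64 [ 457.1 -179.3] z 59.5
wrist [169, 207, 45, 41, 485] [191.2 226.5] on60 [ 334.  -210.7] on64 [ 336.  -208.9] z 60.0
[ 458.4 -180.1  170.9] [-0.   0.4  0.5] 2.2333
```

View pics/d_wrist.png

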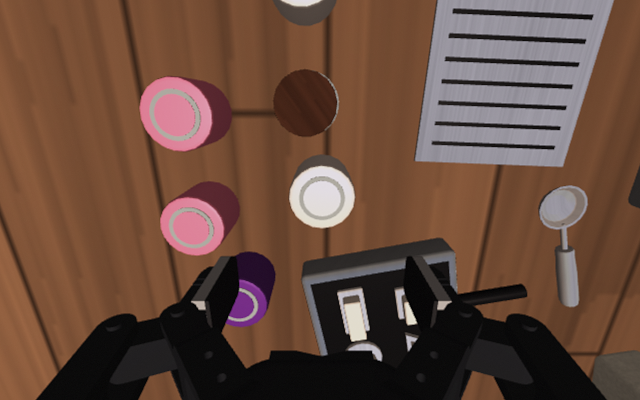

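The wrist view shows cup3, plain white, at (321,196). It agrees with the top view to about 1 mm, and it is well clear of the jar lid (305,102) and the pink cups. Descending to grip.

>>> {"fn": "carry_out", "kwargs": {
  "grip_force": 40,
  "plan": [
    [85,[-0.2,-0.3,18],[0,0,0]],
    [85,[-0.5,-0.7,18],[0,0,0]],
    [85,[0,0,18],[0,0,0]],
    [85,[0,0,18],[0,0,0]],
    [85,[0,0,18],[0,0,0]],
    [85,[0,0,18],[0,0,0]],
    [85,[0,0,18],[0,0,0]],
    [85,[0,0,15],[0,0,0]],
    [85,[0,0,10],[0,0,0]],
    [85,[0,0,4],[0,0,0]],
    [85,[0,0,0],[0,0,0]],
    [60,[0,0,0],[0,0,0]],
    [55,[0,0,0],[0,0,0]],
    [55,[0,0,0],[0,0,0]],
    [55,[0,0,0],[0,0,0]],
    [55,[0,0,0],[0,0,0]],
    [55,[0,0,0],[0,0,0]],
    [55,[0,0,0],[0,0,0]]
  ]
}}

```text
time_s: 3.83
eef_pos: [457.6, -182.4, 17.5]
ee_rot: [0.001, 0.707, 0.707, 0.0]
force: [-1.0, -0.8, 4.9]
grip_width: 0.717
```

>>> {"fn": "carry_out", "kwargs": {
  "plan": [
    [55,[0,0,-8],[0,0,0]],
    [55,[0,0,-14],[0,0,0]],
    [55,[0,0,-18],[0,0,0]],
    [55,[0,0,-18],[0,0,0]],
    [55,[0,0,-18],[0,0,0]],
    [55,[0,0,-12],[0,0,0]],
    [55,[4,10,0],[0,0,0]],
    [55,[8,18,0],[0,0,0]],
    [55,[9,20,0],[0,0,0]],
    [55,[9,20,0],[0,0,0]],
    [55,[9,20,0],[0,0,0]],
    [55,[9,20,0],[0,0,0]],
    [55,[9,20,0],[0,0,0]],
    [55,[9,20,0],[0,0,0]],
    [55,[9,18,0],[0,0,0]],
    [55,[6,12,0],[0,0,0]],
    [55,[1,4,0],[0,0,0]],
    [55,[0,0,0],[0,0,0]],
    [55,[0,0,0],[0,0,0]]
  ]
}}

```text
time_s: 5.42
eef_pos: [638.4, -99.7, 103.7]
ee_rot: [-0.0, 0.707, 0.707, -0.0]
force: [-0.8, -0.6, -2.2]
grip_width: 0.712
```

```bash
python3 look.py e scene wrist
```

```text
scene [257, 179, 20, 18, 280] [267.1 188.1] on60 [441.2  -8.3] on64 [444.8 -11.7] z 60.6
wrist [0, 21, 44, 103, 3207] [18.1 77.9] on60 [457.9  -5.4] on64 [461.8  -5.7] z 59.6
wrist [33, 191, 53, 58, 623] [ 67.  213.1] on60 [463.1 -90.9] on64 [466.8 -89.3] z 58.1
[638.4 -99.7 103.7] [-0.8 -0.6 -2.2] 5.4167
```

View pics/e_scene.png

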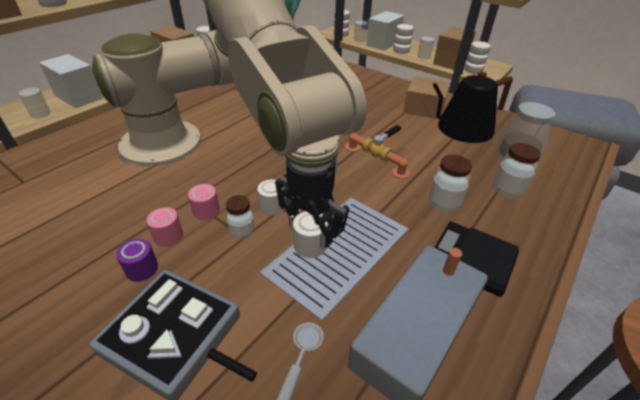

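View pics/e_wrist.png

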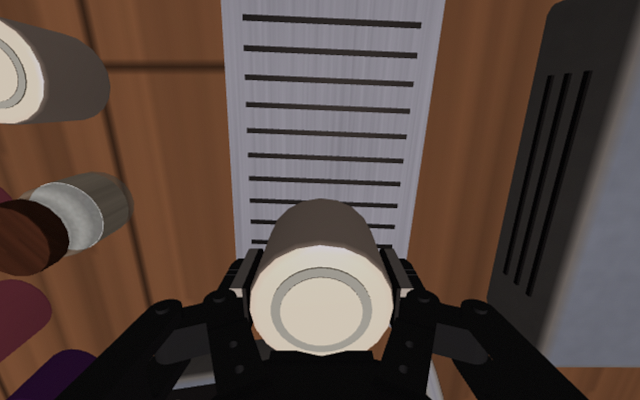

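>>> {"fn": "carry_out", "kwargs": {
  "plan": [
    [55,[0,1,12],[0,0,0]],
    [55,[0,0,18],[0,0,0]],
    [55,[0,0,18],[0,0,0]],
    [55,[0,0,14],[0,0,0]],
    [55,[0,0,8],[0,0,0]],
    [55,[0,0,5],[0,0,0]],
    [55,[0,0,3],[0,0,0]],
    [55,[0,0,2],[0,0,0]],
    [55,[0,0,1],[0,0,0]],
    [55,[0,0,0.5],[0,0,0]],
    [55,[0,0,0],[0,0,0]],
    [55,[0,0,0],[0,0,0]]
  ]
}}

```text
time_s: 6.52
eef_pos: [640.1, -99.8, 23.2]
ee_rot: [0.0, 0.707, 0.707, 0.0]
force: [-0.4, 1.4, -2.8]
grip_width: 0.717
```

>>> {"fn": "carry_out", "kwargs": {
  "plan": [
    [55,[0,0,1],[0,0,0]],
    [55,[0,0,0.7],[0,0,0]],
    [55,[0,0,0.3],[0,0,0]],
    [55,[0,0,0],[0,0,0]],
    [55,[0,0,0],[0,0,0]]
  ]
}}

```text
time_s: 6.93
eef_pos: [640.1, -99.7, 21.6]
ee_rot: [0.0, 0.707, 0.707, 0.0]
force: [-2.4, 1.6, 5.3]
grip_width: 0.712
```

Contact felt at z = 21.6. Releasing and retreating.

>>> {"fn": "carry_out", "kwargs": {
  "plan": [
    [66,[0,0,0],[0,0,0]],
    [75,[0,0,0],[0,0,0]],
    [85,[0,0,0],[0,0,0]],
    [85,[0,0,0],[0,0,0]],
    [85,[0,0,0],[0,0,0]],
    [85,[0,0,-4],[0,0,0]],
    [85,[0,0,-10],[0,0,0]],
    [85,[0,0,-16],[0,0,0]],
    [85,[0,0,-20],[0,0,0]],
    [85,[0,0,-20],[0,0,0]],
    [85,[0,0,-20],[0,0,0]],
    [85,[0,0,-20],[0,0,0]],
    [85,[0,0,-20],[0,0,0]],
    [85,[0,0,-20],[0,0,0]],
    [85,[0,0,0],[0,0,0]],
    [85,[0,0,0],[0,0,0]]
  ]
}}

```text
time_s: 8.27
eef_pos: [640.3, -99.9, 172.4]
ee_rot: [0.001, 0.707, 0.707, 0.001]
force: [-0.6, 0.4, -0.5]
grip_width: 0.996
```

```bash
python3 look.py f top scene wrist
```

```text
top [242, 229, 24, 24, 441] [253.4 240.3] on60 [451.5 195.9] on64 [451.6 195.2] z 59.5
top [401, 281, 21, 21, 359] [411.  290.8] on60 [ 335.  -210.9] on64 [ 335.6 -210. ] z 60.2
scene [257, 179, 26, 18, 375] [269.9 187.8] on60 [445.4  -3.5] on64 [448.9  -6.9] z 60.6
scene [294, 243, 33, 25, 657] [310.4 255. ] on60 [640.2 -99.4] on64 [ 642.4 -102. ] z 64.5
wrist [40, 38, 77, 81, 4623] [77.5 78. ] on60 [442.7  -0.9] on64 [445.8  -1.2] z 61.5
wrist [289, 166, 67, 63, 3272] [321.5 196.7] on60 [ 639.4 -101.4] on64 [ 639.4 -100.1] z 66.0
wrist [97, 168, 46, 50, 698] [125.9 187.7] on60 [462.  -92.8] on64 [464.8 -91.6] z 59.6
[640.3 -99.9 172.4] [-0.6  0.4 -0.5] 8.2667
```

View pics/f_scene.png

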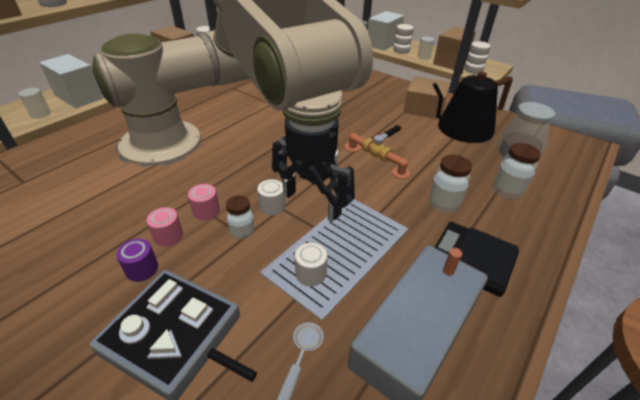

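Cup3 stands on the plate at scene (310,255), world (640,-100). Cup2 is next, at (442.5,-0.5).

>>> {"fn": "carry_out", "kwargs": {
  "plan": [
    [85,[5,-10,0],[0,0,0]],
    [85,[10,-20,0],[0,0,0]],
    [85,[10,-20,0],[0,0,0]],
    [85,[10,-20,0],[0,0,0]],
    [85,[10,-20,0],[0,0,0]],
    [85,[10,-20,0],[0,0,0]],
    [85,[10,-20,0],[0,0,0]],
    [85,[10,-20,0],[0,0,0]],
    [85,[10,-20,0],[0,0,0]],
    [85,[10,-20,0],[0,0,0]],
    [85,[4.4,-8,0],[0,0,0]],
    [85,[0,0,0],[0,0,0]],
    [85,[0,0,0],[0,0,0]]
  ]
}}

```text
time_s: 9.5
eef_pos: [442.4, -0.7, 170.8]
ee_rot: [0.0, 0.707, 0.707, 0.0]
force: [0.6, -0.7, -0.0]
grip_width: 0.998
```

```bash
python3 look.py g wrist
```

```text
wrist [289, 164, 66, 62, 3171] [321.5 194.8] on60 [4.411e+02 1.000e-01] on64 [441.1   1.4] z 59.7
wrist [301, 265, 48, 20, 343] [325.5 272.6] on60 [445.2 -81.4] on64 [445.2 -78.8] z 58.3
wrist [487, 265, 59, 50, 2243] [516.2 289.6] on60 [ 639.5 -101.1] on64 [636.4 -98.2] z 63.4
[442.4  -0.7 170.8] [ 0.6 -0.7 -0. ] 9.5
```

>>> {"fn": "carry_out", "kwargs": {
  "plan": [
    [85,[0.3,-0.4,14],[0,0,0]],
    [85,[0,-0.4,20],[0,0,0]],
    [85,[0,0,20],[0,0,0]],
    [85,[0,0,20],[0,0,0]],
    [85,[0,0,20],[0,0,0]],
    [85,[0,0,20],[0,0,0]],
    [85,[0,0,20],[0,0,0]],
    [85,[0,0,13],[0,0,0]],
    [85,[0,0,6],[0,0,0]],
    [85,[0,0,2],[0,0,0]],
    [85,[0,0,0],[0,0,0]],
    [60,[0,0,0],[0,0,0]],
    [55,[0,0,0],[0,0,0]],
    [55,[0,0,0],[0,0,0]],
    [55,[0,0,0],[0,0,0]],
    [55,[0,0,0],[0,0,0]],
    [55,[0,0,0],[0,0,0]],
    [55,[0,0,0],[0,0,0]]
  ]
}}

```text
time_s: 11.05
eef_pos: [441.8, -0.4, 16.8]
ee_rot: [0.001, 0.707, 0.707, 0.001]
force: [-0.5, -0.3, 6.0]
grip_width: 0.713
```

>>> {"fn": "carry_out", "kwargs": {
  "plan": [
    [55,[0,0,-8],[0,0,0]],
    [55,[0,0,-16],[0,0,0]],
    [55,[0,0,-20],[0,0,0]],
    [55,[0,0,-20],[0,0,0]],
    [55,[0,0,-16],[0,0,0]],
    [55,[0,0,-8],[0,0,0]],
    [55,[0,10,0],[0,0,0]],
    [55,[-1,20,0],[0,0,0]],
    [55,[-1,20,0],[0,0,0]],
    [55,[-1,20,0],[0,0,0]],
    [55,[-2,22,0],[0,0,0]],
    [55,[-1,22,0],[0,0,0]],
    [55,[-1,22,0],[0,0,0]],
    [55,[-1,22,0],[0,0,0]],
    [55,[-1,20,0],[0,0,0]],
    [55,[-1,15,0],[0,0,0]],
    [55,[-1,8,0],[0,0,0]],
    [55,[0,0,0],[0,0,0]],
    [55,[0,0,0],[0,0,0]]
  ]
}}

```text
time_s: 12.63
eef_pos: [641.5, -10.9, 103.2]
ee_rot: [-0.001, 0.707, 0.707, -0.0]
force: [0.5, 0.7, -1.8]
grip_width: 0.714
```

```bash
python3 look.py i scene
```

```text
scene [294, 243, 33, 25, 652] [310.5 255. ] on60 [640.4 -99.3] on64 [ 642.5 -101.9] z 64.5
[641.5 -10.9 103.2] [ 0.5  0.7 -1.8] 12.6333
```

View pics/i_scene.png

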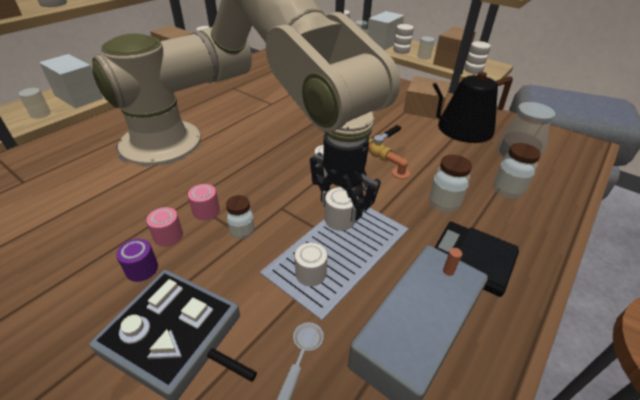

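Cup2 is held over the plate at (341,208), and cup3 hasn't moved. Lowering about 81.5 mm, then releasing.

>>> {"fn": "carry_out", "kwargs": {
  "plan": [
    [55,[0,1,12],[0,0,0]],
    [55,[0,0,18],[0,0,0]],
    [55,[0,0,18],[0,0,0]],
    [55,[0,0,14],[0,0,0]],
    [55,[0,0,8],[0,0,0]],
    [55,[0,0,5],[0,0,0]],
    [55,[0,0,3],[0,0,0]],
    [55,[0,0,2],[0,0,0]],
    [55,[0,0,1],[0,0,0]],
    [55,[0,0,0.8],[0,0,0]],
    [55,[0,0,0],[0,0,0]],
    [55,[0,0,0],[0,0,0]]
  ]
}}

```text
time_s: 13.68
eef_pos: [643.2, -11.0, 22.4]
ee_rot: [0.0, 0.707, 0.707, 0.0]
force: [0.0, 0.3, -1.7]
grip_width: 0.708
```

>>> {"fn": "carry_out", "kwargs": {
  "plan": [
    [55,[0,0,0.8],[0,0,0]],
    [55,[0,0,0.6],[0,0,0]],
    [55,[0,0,0],[0,0,0]],
    [55,[0,0,0],[0,0,0]]
  ]
}}

```text
time_s: 14.02
eef_pos: [643.2, -11.0, 20.9]
ee_rot: [0.0, 0.707, 0.707, 0.0]
force: [-1.4, 0.4, 1.8]
grip_width: 0.712
```

>>> {"fn": "carry_out", "kwargs": {
  "plan": [
    [66,[0,0,0],[0,0,0]],
    [75,[0,0,0],[0,0,0]],
    [85,[0,0,0],[0,0,0]],
    [85,[0,0,0],[0,0,0]],
    [85,[0,0,0],[0,0,0]],
    [85,[0,0,-4],[0,0,0]],
    [85,[0,0,-10],[0,0,0]],
    [85,[0,0,-16],[0,0,0]],
    [85,[0,0,-20],[0,0,0]],
    [85,[0,0,-20],[0,0,0]],
    [85,[0,0,-20],[0,0,0]],
    [85,[0,0,-20],[0,0,0]],
    [85,[0,0,-20],[0,0,0]],
    [85,[0,0,-20],[0,0,0]],
    [85,[10,-10,0],[0,0,0]],
    [85,[20,-20,0],[0,0,0]],
    [85,[20,-20,0],[0,0,0]],
    [85,[20,-20,0],[0,0,0]],
    [85,[20,-20,0],[0,0,0]],
    [85,[20,-20,0],[0,0,0]]
  ]
}}

```text
time_s: 15.68
eef_pos: [531.9, 99.7, 171.6]
ee_rot: [0.0, 0.707, 0.707, 0.0]
force: [0.3, 1.0, -0.3]
grip_width: 0.994
```

>>> {"fn": "carry_out", "kwargs": {
  "plan": [
    [85,[20,-20,0],[0,0,0]],
    [85,[20,-20,0],[0,0,0]],
    [85,[20,-20,0],[0,0,0]],
    [85,[20,-15,0],[0,0,0]],
    [85,[12,-6,0],[0,0,0]],
    [85,[4,-1,0],[0,0,0]],
    [85,[0,0,0],[0,0,0]],
    [85,[0,0,0],[0,0,0]]
  ]
}}

```text
time_s: 16.35
eef_pos: [451.4, 194.4, 171.0]
ee_rot: [0.0, 0.707, 0.707, 0.0]
force: [0.2, -0.3, -0.2]
grip_width: 0.995
```

```bash
python3 look.py j wrist scene top
```

```text
wrist [289, 163, 66, 62, 3180] [321.3 193.4] on60 [450.1 196.5] on64 [450.  197.8] z 59.7
wrist [468, 372, 29, 18, 402] [482.  381.2] on60 [635.9 -30.7] on64 [632.9 -25.9] z 63.6
scene [314, 145, 24, 14, 269] [325.8 151.3] on60 [454.7 192.9] on64 [458.2 188.1] z 60.5
scene [324, 218, 31, 23, 536] [339.5 229.1] on60 [643.3 -10.1] on64 [645.4 -13.4] z 64.4
scene [294, 243, 33, 25, 648] [310.5 254.9] on60 [640.4 -99.1] on64 [ 642.5 -101.7] z 64.5
top [324, 158, 24, 23, 434] [335.6 168.9] on60 [642.6 -10.6] on64 [641.9 -10.5] z 63.4
top [358, 160, 24, 23, 446] [369.5 171.1] on60 [639.4 -98.5] on64 [638.7 -98.1] z 63.3
top [361, 279, 21, 22, 377] [371.  289.2] on60 [ 336.1 -109.1] on64 [ 336.6 -108.6] z 60.1
top [401, 280, 21, 22, 367] [411.1 290.7] on60 [ 335.4 -211.2] on64 [ 336.  -210.3] z 60.1
[451.4 194.4 171. ] [ 0.2 -0.3 -0.2] 16.35
```

View pics/j_wrist.png

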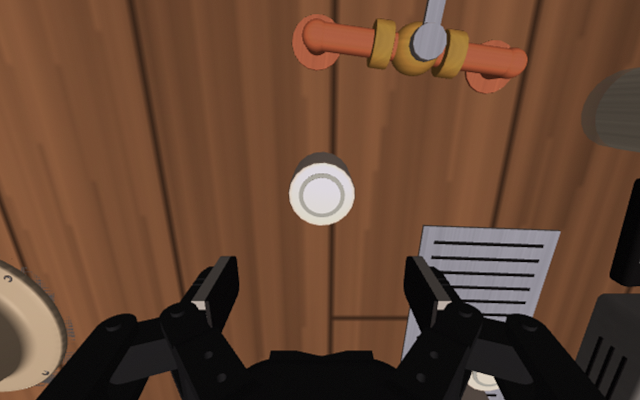

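View pics/j_scene.png

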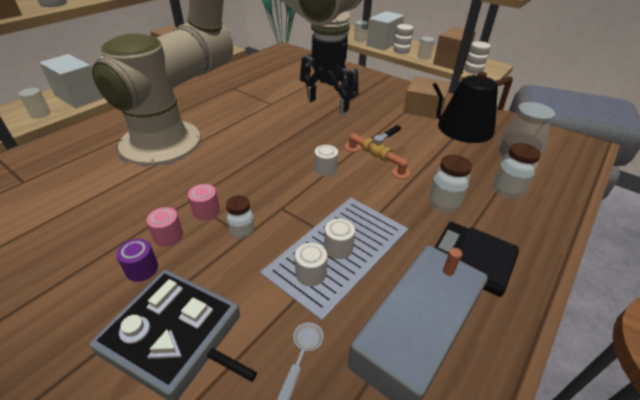

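Two cups are on the plate, at scene (340,229) and (310,255). Cup1 is in the wrist view at (321,193). Gripping it.

>>> {"fn": "carry_out", "kwargs": {
  "plan": [
    [85,[0.8,-0.5,14],[0,0,0]],
    [85,[0.7,-0.5,20],[0,0,0]],
    [85,[0,0,20],[0,0,0]],
    [85,[0,0,20],[0,0,0]],
    [85,[0,0,20],[0,0,0]],
    [85,[0,0,20],[0,0,0]],
    [85,[0,0,20],[0,0,0]],
    [85,[0,0,13],[0,0,0]],
    [85,[0,0,6],[0,0,0]],
    [85,[0,0,2],[0,0,0]],
    [85,[0,0,0],[0,0,0]],
    [60,[0,0,0],[0,0,0]],
    [55,[0,0,0],[0,0,0]],
    [55,[0,0,0],[0,0,0]],
    [55,[0,0,0],[0,0,0]],
    [55,[0,0,0],[0,0,0]],
    [55,[0,0,0],[0,0,0]],
    [55,[0,0,0],[0,0,0]]
  ]
}}

```text
time_s: 18.0
eef_pos: [450.6, 196.4, 16.7]
ee_rot: [0.001, 0.707, 0.707, 0.001]
force: [-1.2, -0.8, 6.2]
grip_width: 0.709
```

>>> {"fn": "carry_out", "kwargs": {
  "plan": [
    [55,[0,0,-8],[0,0,0]],
    [55,[0,0,-16],[0,0,0]],
    [55,[0,0,-20],[0,0,0]],
    [55,[0,0,-20],[0,0,0]],
    [55,[0,0,-16],[0,0,0]],
    [55,[0,0,-8],[0,0,0]],
    [55,[-6,10,0],[0,0,0]],
    [55,[-12,20,0],[0,0,0]],
    [55,[-12,20,0],[0,0,0]],
    [55,[-12,20,0],[0,0,0]],
    [55,[-12,20,0],[0,0,0]],
    [55,[-12,20,0],[0,0,0]],
    [55,[-12,20,0],[0,0,0]],
    [55,[-12,20,0],[0,0,0]],
    [55,[-12,20,0],[0,0,0]],
    [55,[-10,16,0],[0,0,0]],
    [55,[-7,10,0],[0,0,0]],
    [55,[0,0,0],[0,0,0]],
    [55,[0,0,0],[0,0,0]]
  ]
}}

```text
time_s: 19.58
eef_pos: [645.7, 76.9, 102.2]
ee_rot: [-0.001, 0.707, 0.707, -0.001]
force: [-1.5, 0.2, -2.7]
grip_width: 0.71
```

```bash
python3 look.py k scene wrist
```

```text
scene [324, 218, 31, 23, 542] [339.4 229.2] on60 [643.4 -10.5] on64 [645.5 -13.8] z 64.5
scene [294, 243, 33, 25, 650] [310.4 254.8] on60 [640.  -99.1] on64 [ 642.2 -101.7] z 64.4
[645.7  76.9 102.2] [-1.5  0.2 -2.7] 19.5833
```

View pics/k_scene.png

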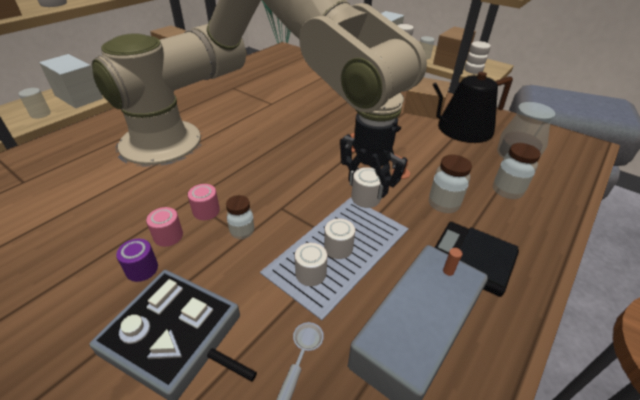

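Cup1 is held at (368,187) above the plate's left end. Lowering.

>>> {"fn": "carry_out", "kwargs": {
  "plan": [
    [55,[0,0,12],[0,0,0]],
    [55,[0,0,18],[0,0,0]],
    [55,[0,0,18],[0,0,0]],
    [55,[0,0,14],[0,0,0]],
    [55,[0,0,8],[0,0,0]],
    [55,[0,0,5],[0,0,0]],
    [55,[0,0,2.5],[0,0,0]],
    [55,[0,0,1.5],[0,0,0]],
    [55,[0,0,1],[0,0,0]],
    [55,[0,0,0.7],[0,0,0]],
    [55,[0,0,0],[0,0,0]],
    [55,[0,0,0],[0,0,0]]
  ]
}}

```text
time_s: 20.68
eef_pos: [646.1, 77.4, 23.3]
ee_rot: [0.0, 0.707, 0.707, 0.0]
force: [0.1, 0.1, -2.4]
grip_width: 0.711
```

>>> {"fn": "carry_out", "kwargs": {
  "plan": [
    [55,[0,0,1.2],[0,0,0]],
    [55,[0,0,0.9],[0,0,0]],
    [55,[0,0,0.3],[0,0,0]],
    [55,[0,0,0],[0,0,0]],
    [55,[0,0,0],[0,0,0]]
  ]
}}

```text
time_s: 21.1
eef_pos: [646.1, 77.4, 20.8]
ee_rot: [0.0, 0.707, 0.707, 0.0]
force: [-1.3, -0.2, 2.3]
grip_width: 0.709
```

>>> {"fn": "carry_out", "kwargs": {
  "plan": [
    [66,[0,0,0],[0,0,0]],
    [75,[0,0,0],[0,0,0]],
    [85,[0,0,0],[0,0,0]],
    [85,[0,0,0],[0,0,0]],
    [85,[0,0,0],[0,0,0]],
    [85,[0,0,-4],[0,0,0]],
    [85,[0,0,-10],[0,0,0]],
    [85,[0,0,-16],[0,0,0]],
    [85,[0,0,-20],[0,0,0]],
    [85,[0,0,-20],[0,0,0]],
    [85,[0,0,-20],[0,0,0]],
    [85,[0,0,-20],[0,0,0]],
    [85,[0,0,-20],[0,0,0]],
    [85,[0,0,-20],[0,0,0]],
    [85,[0,0,-20],[0,0,0]],
    [85,[0,0,-20],[0,0,0]],
    [85,[10,-5,-10],[0,0,0]],
    [85,[20,-10,0],[0,0,0]],
    [85,[20,-10,0],[0,0,0]],
    [85,[20,-10,0],[0,0,0]]
  ]
}}

```text
time_s: 22.77
eef_pos: [609.9, 148.8, 220.9]
ee_rot: [-0.0, 0.707, 0.707, 0.0]
force: [0.8, 0.7, -0.6]
grip_width: 0.992
```

>>> {"fn": "carry_out", "kwargs": {
  "plan": [
    [85,[25,-10,0],[0,0,0]],
    [85,[25,-10,0],[0,0,0]],
    [85,[25,-10,0],[0,0,0]],
    [85,[25,-10,0],[0,0,0]],
    [85,[25,-10,0],[0,0,0]],
    [85,[25,-10,0],[0,0,0]],
    [85,[20,-10,0],[0,0,0]],
    [85,[8,-5,0],[0,0,0]],
    [85,[0,0,0],[0,0,0]],
    [85,[0,0,0],[0,0,0]]
  ]
}}

```text
time_s: 23.6
eef_pos: [535.6, 325.1, 220.6]
ee_rot: [0.0, 0.707, 0.708, -0.0]
force: [0.1, -1.2, 0.7]
grip_width: 0.995
```

```bash
python3 look.py l wrist scene top
```

```text
wrist [382, 345, 28, 22, 366] [395.4 354.7] on60 [633.1  86.9] on64 [631.8  91.2] z 63.4
scene [351, 197, 28, 20, 438] [364.7 206.6] on60 [646.1  78.7] on64 [648.2  74.8] z 64.5
scene [325, 219, 30, 22, 527] [339.4 229.3] on60 [643.4 -10.5] on64 [645.5 -13.8] z 64.6
scene [294, 243, 33, 25, 651] [310.4 254.9] on60 [640.1 -99.2] on64 [ 642.2 -101.9] z 64.4
top [290, 156, 24, 23, 438] [301.8 166.9] on60 [645.3  77.5] on64 [644.6  77.3] z 63.3
top [324, 158, 24, 23, 427] [335.6 168.8] on60 [642.9 -10.5] on64 [642.2 -10.4] z 63.3
top [358, 160, 24, 23, 443] [369.6 171.1] on60 [639.3 -98.7] on64 [638.7 -98.3] z 63.2
top [361, 279, 21, 22, 368] [371.  289.2] on60 [ 335.9 -109. ] on64 [ 336.4 -108.5] z 60.0
top [401, 280, 21, 22, 360] [410.9 290.9] on60 [ 334.8 -210.8] on64 [ 335.4 -209.9] z 60.1
[535.6 325.1 220.6] [ 0.1 -1.2  0.7] 23.6
```

View pics/l_wrist.png

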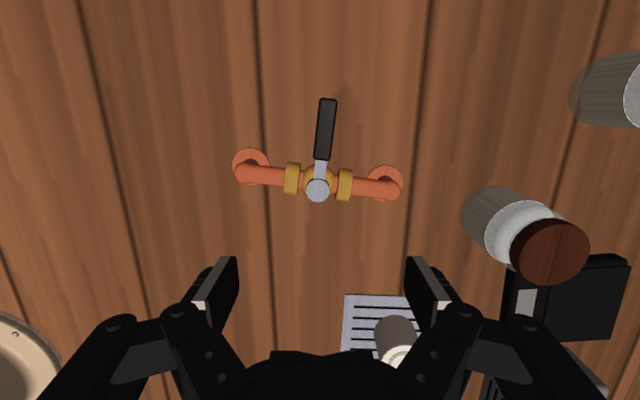

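View pics/l_scene.png

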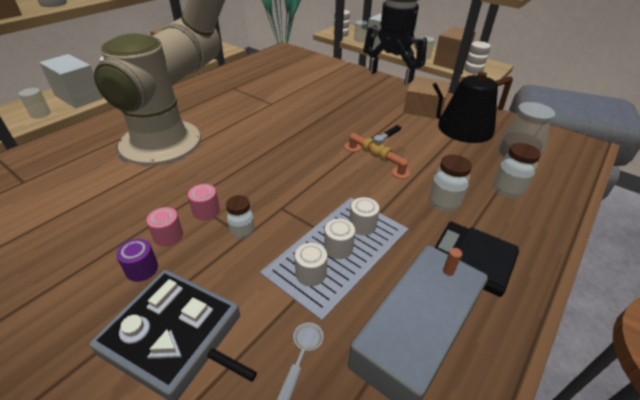

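View pics/l_top.png

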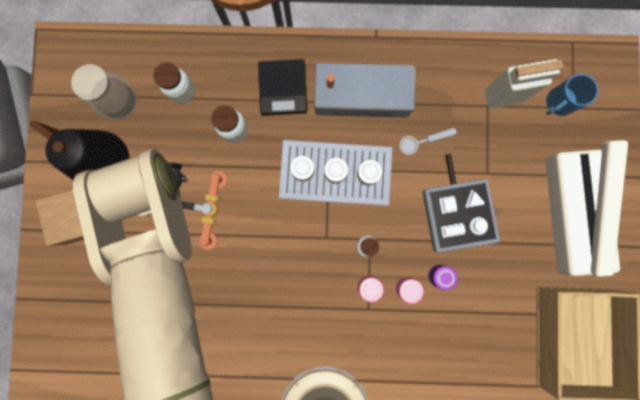

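All three cups are on the plate, at top (302,167), (336,169) and (370,171), and no other white cup is visible. Now the valve in the wrist view: hub at (318,189), black grip from (322,160) to (328,99).

```bash
python3 - <<'E'
from h import *
c=load("l_wrist.npz");hsv=cv2.cvtColor(c["color"],cv2.COLOR_BGR2HSV);P=pts(c)
def comp(m,seed):
    k,l,st,ce=cv2.connectedComponentsWithStats(m.astype(np.uint8)); 
    i=l[seed[1],seed[0]]; return l==i
def pca(m,z):
    ys,xs=np.nonzero(m);W=np.array([onz(c,x,y,z)[:2] for x,y in zip(xs,ys)])
    r=cv2.minAreaRect(W.astype(np.float32));return W.mean(0).round(1),[np.round(a,1) for a in r],cv2.boxPoints(r).round(1).tolist()
print(c["color"][130,325],hsv[130,325],P[130,325],"hub",hsv[189,318],P[189,318])
g=comp((hsv[...,2]<75),(325,130));print("grip",g.sum(),np.median(P[g][:,2]),pca(g,72))
hub=comp((hsv[...,1]<60)&(hsv[...,2]>110),(318,189));print("hub",hub.sum(),np.percentile(P[hub][:,2],[5,50,95]),pca(hub,75))
cop=((hsv[...,0]<12)&(hsv[...,1]>150)&(hsv[...,2]>140));cop[:140]=0;cop[210:]=0;cop[:,:225]=0;cop[:,410:]=0
ys,xs=np.nonzero(cop);
print("cop",len(xs))
# pipe only: heights near 45
q=cop&(P[...,2]>38);A=P[q][:,:2];mu=A.mean(0);vt=np.linalg.svd(A-mu,full_matrices=0)[2];pr=(A-mu)@vt[0];print(mu,vt[0],np.degrees(np.arctan2(vt[0][1],vt[0][0])),pr.min(),pr.max())
for n,h in (("gold",((hsv[...,0]>14)&(hsv[...,0]<28)&(hsv[...,1]>150)&(hsv[...,2]>120))),):
    h[:150]=0;h[210:]=0;h[:,:280]=0;h[:,360:]=0
    print(n,h.sum(),pca(h,50))
E
```

```text
[46 48 55] [ 7 42 55] [537.78122148 379.88856687  70.42772177] hub [129  15 165] [530.78458925 319.89693514  70.82501027]
grip 1115 71.0315304756748 (array([537.4, 381. ]), [array([537.3, 380.1]), array([58.8, 17.5]), np.float64(83.2)], [[525.0999755859375, 351.8999938964844], [542.5, 349.8999938964844], [549.5, 408.20001220703125], [532.0999755859375, 410.29998779296875]])
hub 654 [66.89134358 70.67605939 72.17054171] (array([530.9, 327.2]), [array([530.3, 329.6]), array([23.7, 43.1]), np.float64(0.1)], [[518.4000244140625, 351.20001220703125], [518.5, 308.1000061035156], [542.2000122070312, 308.1000061035156], [542.0999755859375, 351.20001220703125]])
cop 2583
[527.55548399 320.52296587] [-0.99204891  0.12585291] 172.76998720540894 -97.32554084420167 92.7652583379523
gold 1072 (array([529.9, 322.2]), [array([530.4, 320.9]), array([34. , 75.7]), np.float64(82.5)], [[490.6000061035156, 309.0], [565.7000122070312, 299.1000061035156], [570.0999755859375, 332.79998779296875], [495.0, 342.70001220703125]])
```

>>> {"fn": "carry_out", "kwargs": {
  "plan": [
    [50,[14,0.5,6],[0,0,0]],
    [50,[14,0.5,12],[0,0,0]],
    [50,[14,0.5,12],[0,0,0]],
    [50,[14,0.4,12],[0,0,0]],
    [50,[0,0,12],[0,0,0.6]],
    [50,[0,0,12],[0,0,0.55]],
    [50,[0,0,14],[0,0,0]],
    [50,[0,0,10],[0,0,0]],
    [50,[0,0,5],[0,0,0]],
    [50,[0,0,0],[0,0,0]],
    [50,[0,0,0],[0,0,0]]
  ]
}}

```text
time_s: 24.67
eef_pos: [537.9, 381.4, 125.8]
ee_rot: [0.0, 0.748, 0.664, 0.0]
force: [0.1, -0.0, 0.3]
grip_width: 0.583
```

```bash
python3 look.py m wrist scene
```

```text
scene [351, 197, 28, 20, 442] [364.7 206.6] on60 [646.1  78.7] on64 [648.2  74.7] z 64.6
scene [324, 218, 31, 23, 541] [339.4 229.2] on60 [643.3 -10.4] on64 [645.4 -13.7] z 64.5
scene [295, 243, 32, 25, 645] [310.4 255. ] on60 [640.2 -99.3] on64 [ 642.4 -102. ] z 64.4
[537.9 381.4 125.8] [ 0.1 -0.   0.3] 24.6667
```

View pics/m_wrist.png

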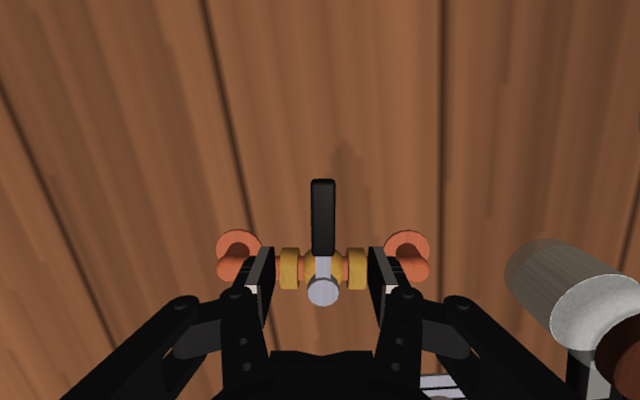

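The lever grip, (323,180) to (323,255), is centred between the fingers and square to the pipe. Descending to 53 mm and closing.

>>> {"fn": "carry_out", "kwargs": {
  "grip_force": 25,
  "plan": [
    [50,[0,0,12],[0,0,0]],
    [50,[0,0,16],[0,0,0]],
    [50,[0,0,16],[0,0,0]],
    [50,[0,0,14],[0,0,0]],
    [50,[0,0,9],[0,0,0]],
    [50,[0,0,4],[0,0,0]],
    [50,[0,0,1.5],[0,0,0]],
    [50,[0,0,0],[0,0,0]],
    [25,[0,0,0],[0,0,0]],
    [12,[0,0,0],[0,0,0]],
    [12,[0,0,0],[0,0,0]],
    [12,[0,0,0],[0,0,0]],
    [12,[0,0,0],[0,0,0]],
    [12,[0,0,0],[0,0,0]],
    [12,[0,0,0],[0,0,0]]
  ]
}}

```text
time_s: 26.02
eef_pos: [538.3, 381.5, 53.8]
ee_rot: [0.0, 0.748, 0.664, 0.001]
force: [3.8, 0.7, 5.7]
grip_width: 0.203
```

>>> {"fn": "carry_out", "kwargs": {
  "plan": [
    [12,[-0.1,-3.4,0],[0,0,-0.5]],
    [12,[-0.1,-3.4,0],[0,0,-0.5]],
    [12,[-0.1,-3.4,0],[0,0,-0.5]],
    [12,[-0.1,-3.4,0],[0,0,-0.5]],
    [12,[-0.1,-3.4,0],[0,0,-0.5]],
    [12,[-0.1,-3.4,0],[0,0,-0.5]],
    [12,[-0.1,-3.4,0],[0,0,-0.5]],
    [12,[-0.1,-3.4,0],[0,0,-0.5]],
    [12,[-0.1,-3.4,0],[0,0,-0.5]],
    [12,[-0.1,-3.4,0],[0,0,-0.5]],
    [12,[0,0,0],[0,0,0]],
    [12,[0,0,0],[0,0,0]]
  ]
}}

```text
time_s: 27.02
eef_pos: [505.7, 376.2, 53.8]
ee_rot: [0.001, 0.551, 0.835, 0.001]
force: [7.3, -1.7, 3.5]
grip_width: 0.209
```

>>> {"fn": "carry_out", "kwargs": {
  "plan": [
    [12,[-0.1,-3.4,0],[0,0,-0.5]],
    [12,[-0.1,-3.4,0],[0,0,-0.5]],
    [12,[-0.1,-3.4,0],[0,0,-0.5]],
    [12,[-0.1,-3.4,0],[0,0,-0.5]],
    [12,[-0.1,-3.4,0],[0,0,-0.5]],
    [12,[-0.1,-3.4,0],[0,0,-0.5]],
    [12,[-0.1,-3.4,0],[0,0,-0.5]],
    [12,[-0.1,-3.4,0],[0,0,-0.5]],
    [12,[-0.1,-3.4,0],[0,0,-0.5]],
    [12,[-0.1,-3.4,0],[0,0,-0.5]],
    [12,[-0.1,-3.4,0],[0,0,-0.5]],
    [12,[-0.1,-3.4,0],[0,0,-0.5]],
    [12,[-0.1,-3.4,0],[0,0,-0.5]],
    [12,[-0.1,-3.4,0],[0,0,-0.5]],
    [12,[-0.1,-3.4,0],[0,0,-0.5]],
    [12,[-0.1,-3.4,0],[0,0,-0.5]],
    [12,[-0.1,-3.4,0],[0,0,-0.5]],
    [12,[0,0,0],[0,0,0]],
    [12,[0,0,0],[0,0,0]]
  ]
}}

```text
time_s: 28.6
eef_pos: [471.0, 334.6, 53.9]
ee_rot: [0.004, 0.138, 0.99, 0.002]
force: [17.7, 2.4, -3.6]
grip_width: 0.203
```

>>> {"fn": "carry_out", "kwargs": {
  "plan": [
    [12,[-1.1,-3.4,0],[0,0,-0.5]],
    [12,[-0.6,-3.4,0],[0,0,-0.5]],
    [12,[-0.1,-2.7,0],[0,0,-0.4]],
    [12,[0,0,0],[0,0,0]],
    [12,[0,0,0],[0,0,0]]
  ]
}}

```text
time_s: 29.02
eef_pos: [469.7, 326.8, 53.9]
ee_rot: [0.004, 0.065, 0.998, 0.003]
force: [13.0, 12.9, -4.3]
grip_width: 0.204
```

```bash
python3 look.py n wrist scene; python3 -c "
from rig import ctrl
print(ctrl.sense()['wrist_torque'])"
```

```text
scene [351, 197, 28, 20, 433] [364.6 206.5] on60 [645.8  78.8] on64 [647.9  74.8] z 64.6
scene [325, 218, 30, 23, 534] [339.5 229.1] on60 [643.3 -10.1] on64 [645.4 -13.4] z 64.5
scene [294, 243, 33, 25, 657] [310.4 254.9] on60 [640.2 -99.2] on64 [ 642.3 -101.9] z 64.5
[469.7 326.8  53.9] [13.  12.9 -4.3] 29.0167
[ 1.96886916 -2.09082948  0.05359134]
```

View pics/n_wrist.png

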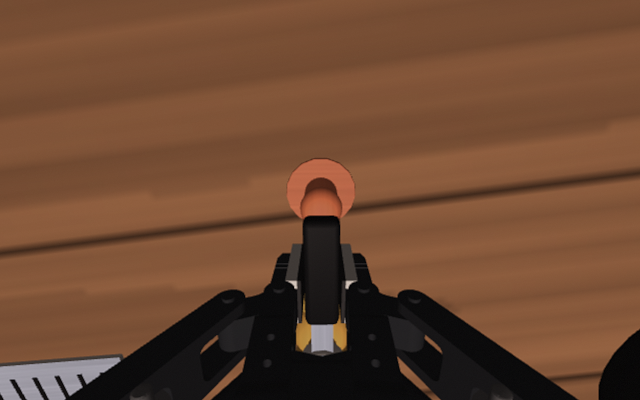

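>>> {"fn": "carry_out", "kwargs": {
  "plan": [
    [12,[-0.8,-1,0],[0,0,0]],
    [12,[0,0,0],[0,0,0]],
    [12,[0,0,0],[0,0,0]]
  ]
}}

```text
time_s: 29.37
eef_pos: [469.7, 326.7, 53.9]
ee_rot: [0.003, 0.065, 0.998, 0.004]
force: [9.8, 19.5, -3.3]
grip_width: 0.2
```

Pressing harder on the stop only raises the force and nothing moves, so the valve is fully open. Releasing and rising.

>>> {"fn": "carry_out", "kwargs": {
  "plan": [
    [12,[0,0.8,0],[0,0,0]],
    [25,[0,0,0],[0,0,0]],
    [40,[0,0,0],[0,0,0]],
    [40,[0,0,0],[0,0,0]],
    [40,[0,0,0],[0,0,0]],
    [40,[0,0,-6],[0,0,0]],
    [40,[0,0,-12],[0,0,0]],
    [40,[0,0,-20],[0,0,0]],
    [40,[0,0,-20],[0,0,0]],
    [40,[0,0,-20],[0,0,0]],
    [40,[0,0,-20],[0,0,0]],
    [40,[0,0,-20],[0,0,0]],
    [40,[0,0,-20],[0,0,0]],
    [40,[0,0,-20],[0,0,0]],
    [40,[0,0,0],[0,0,0]],
    [40,[0,0,0],[0,0,0]]
  ]
}}

```text
time_s: 30.7
eef_pos: [468.0, 324.4, 211.8]
ee_rot: [0.001, 0.065, 0.998, 0.0]
force: [-0.8, -1.0, -0.7]
grip_width: 0.465
```

```bash
python3 look.py o wrist top scene; python3 - <<'E'
from h import *
c=load("o_wrist.npz");hsv=cv2.cvtColor(c["color"],cv2.COLOR_BGR2HSV);P=pts(c)
m=(hsv[...,2]<75)&(P[...,2]>64)&(P[...,2]<78);A=P[m][:,:2]
A=A[(abs(A[:,0]-469)<60)&(abs(A[:,1]-326)<40)]
r=cv2.minAreaRect(A.astype(np.float32));print(len(A),A.mean(0),r,cv2.boxPoints(r).tolist())
mu=A.mean(0);vt=np.linalg.svd(A-mu,full_matrices=0)[2];print(np.degrees(np.arctan2(vt[0][1],vt[0][0])))
q=(hsv[...,0]<12)&(hsv[...,1]>150)&(hsv[...,2]>140)&(P[...,2]>38)&(P[...,2]<50);A=P[q][:,:2]
mu=A.mean(0);vt=np.linalg.svd(A-mu,full_matrices=0)[2];print("pipe",len(A),mu,np.degrees(np.arctan2(vt[0][1],vt[0][0])))
E
```

```text
wrist [121, 325, 27, 22, 313] [131.7 333.7] on60 [627.6  62.7] on64 [624.3  66.4] z 62.9
wrist [53, 331, 49, 36, 1353] [ 76.8 348.5] on60 [641.2 -14.8] on64 [637.7 -10.1] z 63.3
wrist [0, 336, 36, 36, 1010] [ 15.1 355. ] on60 [641. -98.] on64 [637.5 -92.1] z 63.3
top [290, 156, 24, 23, 437] [301.8 166.9] on60 [645.3  77.6] on64 [644.7  77.4] z 63.2
top [324, 158, 24, 23, 442] [335.6 168.9] on60 [642.6 -10.4] on64 [641.9 -10.3] z 63.4
top [358, 160, 24, 23, 444] [369.5 171.1] on60 [639.4 -98.5] on64 [638.8 -98.1] z 63.1
top [361, 279, 21, 22, 371] [371.1 289.3] on60 [ 335.8 -109.4] on64 [ 336.3 -108.9] z 59.8
top [401, 280, 21, 22, 361] [411.  290.7] on60 [ 335.4 -211.1] on64 [ 335.9 -210.2] z 60.0
scene [351, 197, 28, 20, 443] [364.7 206.6] on60 [646.1  78.6] on64 [648.2  74.6] z 64.5
scene [325, 218, 30, 23, 538] [339.5 229.2] on60 [643.3 -10.2] on64 [645.4 -13.5] z 64.5
scene [294, 243, 33, 25, 656] [310.4 254.9] on60 [640.2 -99.2] on64 [ 642.3 -101.9] z 64.5
[468.  324.4 211.8] [-0.8 -1.  -0.7] 30.7
977 [466.80271563 325.8161249 ] ((480.760986328125, 325.2362976074219), (20.648393630981445, 85.48714447021484), 81.35210418701172) [[436.95098876953125, 321.45648193359375], [521.4662475585938, 308.60247802734375], [524.5709838867188, 329.01611328125], [440.05572509765625, 341.8701171875]]
-7.525385395126049
pipe 631 [567.77169919 312.69837859] -7.23299081524327
```

View pics/o_wrist.png

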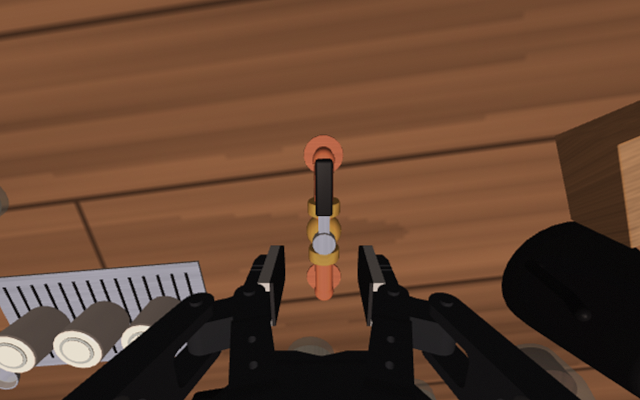

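The lever lies along the pipe, grip (324,160)–(324,215), with yaw −7.5° against the pipe's −7.2°. The cups haven't moved. Now turning and going over to the console.

>>> {"fn": "carry_out", "kwargs": {
  "plan": [
    [0,[0,0,0],[0,0,1.085]],
    [0,[0,0,0],[0,0,1.085]],
    [0,[0,0,0],[0,0,1.085]],
    [0,[0,0,0],[0,0,1.085]],
    [0,[0,0,0],[0,0,1.085]],
    [0,[0,0,0],[0,0,1.085]],
    [0,[0,0,0],[0,0,1.085]],
    [0,[0,0,0],[0,0,1.085]],
    [0,[0,0,0],[0,0,1.085]],
    [0,[0,0,0],[0,0,1.085]],
    [0,[0,0,0],[0,0,1.085]],
    [0,[0,0,0],[0,0,0]]
  ]
}}

```text
time_s: 31.85
eef_pos: [467.5, 324.2, 210.0]
ee_rot: [-0.0, 0.638, 0.77, -0.001]
force: [0.7, -0.9, -0.7]
grip_width: -0.001
```

>>> {"fn": "carry_out", "kwargs": {
  "plan": [
    [0,[-33,-3.3,0],[0,0,0]],
    [0,[-33,-3.3,0],[0,0,0]],
    [0,[-33,-3.3,0],[0,0,0]],
    [0,[-33,-3.3,0],[0,0,0]],
    [0,[-33,-3.3,0],[0,0,0]],
    [0,[-33,-3.3,0],[0,0,0]],
    [0,[-33,-3.3,0],[0,0,0]],
    [0,[-33,-3.3,0],[0,0,0]],
    [0,[-33,-3.3,0],[0,0,0]],
    [0,[-33,-3.3,0],[0,0,0]],
    [0,[-33,-3.3,0],[0,0,0]],
    [0,[-33,-3.3,0],[0,0,0]],
    [0,[-33,-3.3,0],[0,0,0]],
    [0,[-33,-3.3,0],[0,0,0]],
    [0,[-33,-3.3,0],[0,0,0]],
    [0,[-33,-3.3,0],[0,0,0]],
    [0,[-33,-3.3,0],[0,0,0]],
    [0,[-33,-3.3,0],[0,0,0]],
    [0,[-33,-3.3,0],[0,0,0]],
    [0,[-33,-3.3,0],[0,0,0]]
  ]
}}

```text
time_s: 33.52
eef_pos: [528.0, -337.6, 210.2]
ee_rot: [-0.001, 0.635, 0.773, 0.0]
force: [0.4, 0.2, -0.6]
grip_width: -0.004
```

>>> {"fn": "carry_out", "kwargs": {
  "plan": [
    [0,[0,0,0],[0,0,0]],
    [0,[0,0,0],[0,0,0]]
  ]
}}

```text
time_s: 33.68
eef_pos: [527.8, -337.3, 209.6]
ee_rot: [-0.001, 0.636, 0.772, 0.0]
force: [0.9, -0.6, -0.7]
grip_width: -0.001
```

```bash
python3 look.py p wrist top
```

```text
wrist [105, 0, 50, 35, 428] [132.8  19.4] on60 [ 335.5 -221.8] on64 [ 338.  -222.3] z 60.3
top [290, 156, 24, 23, 433] [301.8 166.8] on60 [645.5  77.4] on64 [644.8  77.2] z 63.4
top [324, 158, 24, 23, 443] [335.6 168.9] on60 [642.5 -10.4] on64 [641.9 -10.3] z 63.3
top [358, 160, 24, 23, 444] [369.5 171.1] on60 [639.4 -98.6] on64 [638.8 -98.1] z 63.3
top [361, 279, 21, 22, 376] [371.  289.2] on60 [ 336.1 -109.1] on64 [ 336.6 -108.6] z 59.9
top [401, 281, 21, 21, 362] [411.1 290.9] on60 [ 334.9 -211.3] on64 [ 335.5 -210.4] z 60.1
[ 527.8 -337.3  209.6] [ 0.9 -0.6 -0.7] 33.6833
```

View pics/p_wrist.png

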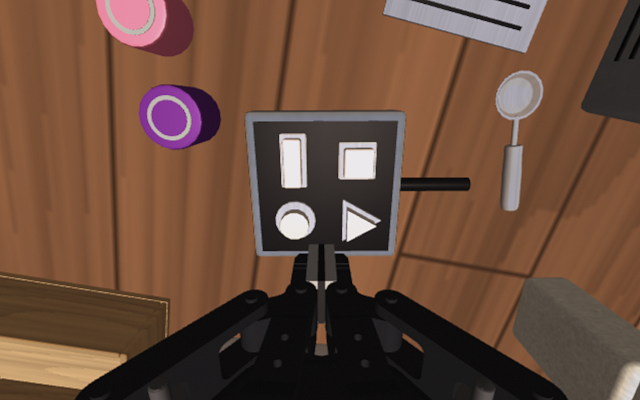

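The keys show clearly: bar (292,161), square (358,161), round (294,222) and triangle (358,223).

```bash
python3 - <<'E'
from h import *
c=load("p_wrist.npz");P=pts(c);hsv=cv2.cvtColor(c["color"],cv2.COLOR_BGR2HSV)
print(P[161,292],P[161,358],P[222,294],P[225,358])
m=((P[...,2]>57)&(P[...,2]<67)&(hsv[...,2]>150)&(hsv[...,1]<70)).astype(np.uint8);m[:125]=0;m[245:]=0;m[:,:260]=0;m[:,390:]=0
k,l,st,ce=cv2.connectedComponentsWithStats(m)
yaw=2*np.arctan2(.772,.636);X=np.array([np.cos(yaw),np.sin(yaw)]);Y=np.array([np.sin(yaw),-np.cos(yaw)])
for i in range(1,k):
    if st[i,4]<100: continue
    W=np.array([onz(c,x,y,62)[:2] for y,x in zip(*np.nonzero(l==i))],np.float32)
    r=cv2.minAreaRect(W); cen=W.mean(0); d=cen-np.array([527.8,-337.3])
    print(ce[i].round(1),st[i,4],"mean",cen,"rect",np.round(r[0],1),np.round(r[1],1),round(r[2],1),"tool shift",(d@X).round(1),(d@Y).round(1),"zmed",np.median(P[l==i][:,2]))
E
```

```text
[ 492.26864962 -318.64303597   60.7038294 ] [ 557.47869042 -305.99087514   60.6760848 ] [ 504.97504686 -383.54901058   61.40833807] [ 573.43378971 -373.9235264    61.08712014]
[291.2 162.8] 867 mean [ 491.9166  -320.52805] rect [ 492.1 -321.2] [18.  48.8] 11.0 tool shift 23.3 -32.0 zmed 61.20303244602752
[358.4 163. ] 840 mean [ 558.16656 -307.7049 ] rect [ 558.2 -307.9] [29.3 28.4] 11.0 tool shift 23.2 35.5 zmed 61.06025981985056
[356.4 225.2] 458 mean [ 571.56757 -374.17593] rect [ 576.5 -373.4] [30.1 34. ] 12.6 tool shift -44.6 35.9 zmed 61.17814705077478
[293.6 225.4] 591 mean [ 505.15915 -387.33084] rect [ 505.4 -387.4] [29.9 30. ] 53.3 tool shift -44.8 -31.8 zmed 61.23297247147883
```

Going to the round key first: hover at z ≈ 72.

>>> {"fn": "carry_out", "kwargs": {
  "plan": [
    [0,[-9,-6.4,0],[0,0,0]],
    [0,[-9,-6.4,12],[0,0,0]],
    [0,[-9,-6.4,18],[0,0,0]],
    [0,[-9,-6.4,18],[0,0,0]],
    [0,[-8.8,-6.2,18],[0,0,0]],
    [0,[0,0,18],[0,0,0]],
    [0,[0,0,18],[0,0,0]],
    [0,[0,0,18],[0,0,0]],
    [0,[0,0,12],[0,0,0]],
    [0,[0,0,5],[0,0,0]],
    [0,[0,0,0],[0,0,0]],
    [0,[0,0,0],[0,0,0]]
  ]
}}

```text
time_s: 34.78
eef_pos: [505.7, -386.5, 74.6]
ee_rot: [0.0, 0.636, 0.771, -0.0]
force: [0.2, -0.5, 0.5]
grip_width: -0.001
```

```bash
python3 look.py q wrist scene
```

```text
scene [351, 197, 28, 20, 442] [364.7 206.7] on60 [646.2  78.4] on64 [648.3  74.4] z 64.6
scene [324, 218, 31, 23, 536] [339.3 229.1] on60 [642.9 -10.2] on64 [645.  -13.5] z 64.5
scene [294, 243, 33, 25, 656] [310.4 255. ] on60 [640.3 -99.4] on64 [ 642.4 -102. ] z 64.5
[ 505.7 -386.5   74.6] [ 0.2 -0.5  0.5] 34.7833
```

View pics/q_wrist.png

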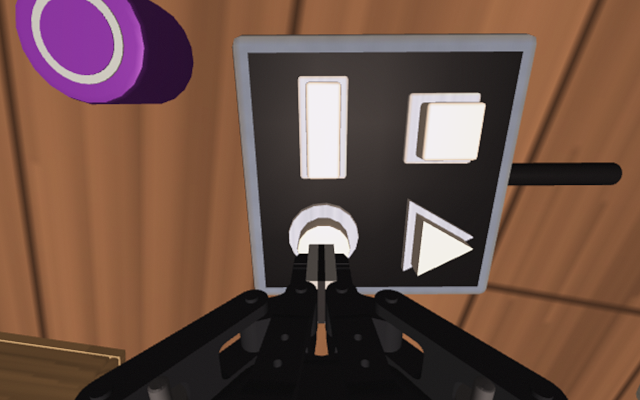

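View pics/q_scene.png

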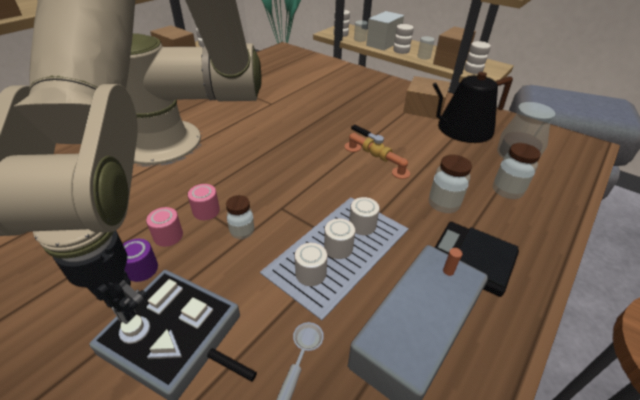

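The fingertips are over the round key (322,240). The lever is open and the cups are steady. Pressing down about 18.5 mm, watching the force.

>>> {"fn": "carry_out", "kwargs": {
  "plan": [
    [0,[0,0,5],[0,0,0]],
    [0,[0,0,5],[0,0,0]],
    [0,[0,0,3],[0,0,0]],
    [0,[0,0,2],[0,0,0]],
    [0,[0,0,2],[0,0,0]],
    [0,[0,0,1.5],[0,0,0]],
    [0,[0,0,0],[0,0,0]],
    [0,[0,0,0],[0,0,0]]
  ]
}}

```text
time_s: 35.55
eef_pos: [505.6, -386.2, 56.1]
ee_rot: [0.0, 0.636, 0.771, -0.0]
force: [-2.3, 2.1, 6.0]
grip_width: -0.0
```

>>> {"fn": "carry_out", "kwargs": {
  "plan": [
    [0,[0,0,0.7],[0,0,0]],
    [0,[0,0,0.5],[0,0,0]],
    [0,[0,0,0],[0,0,0]],
    [0,[0,0,0],[0,0,0]]
  ]
}}

```text
time_s: 35.88
eef_pos: [505.7, -386.2, 55.9]
ee_rot: [0.0, 0.636, 0.771, -0.0]
force: [-5.2, 4.4, 14.5]
grip_width: 0.001
```

Bottomed: the force jumped to 14.5 N with no further travel. Lifting and moving to the square key.

>>> {"fn": "carry_out", "kwargs": {
  "plan": [
    [0,[0,0,-3],[0,0,0]],
    [0,[0,0,-5],[0,0,0]],
    [0,[0,0,-7],[0,0,0]],
    [0,[0,0,-8],[0,0,0]],
    [0,[0,0,0],[0,0,0]],
    [0,[6,6,0],[0,0,0]],
    [0,[12,12,0],[0,0,0]],
    [0,[14,13.5,0],[0,0,0]],
    [0,[14,13.5,0],[0,0,0]],
    [0,[12,12,0],[0,0,0]],
    [0,[7,7,0],[0,0,0]],
    [0,[3,3,0],[0,0,0]],
    [0,[0,0,0],[0,0,0]],
    [0,[0,0,0],[0,0,0]]
  ]
}}

```text
time_s: 37.05
eef_pos: [558.2, -307.0, 77.1]
ee_rot: [-0.0, 0.637, 0.771, -0.0]
force: [-0.3, -0.4, -0.2]
grip_width: -0.002
```

```bash
python3 look.py r wrist scene;python3 - <<'E'
from h import *
c=load("r_wrist.npz");P=pts(c)
def h(p):
    u,v=proj(c,p); u,v=int(round(u)),int(round(v)); return (u,v),P[v-2:v+3,u-2:u+3,2].mean() if 0<=v<398 and 0<=u<638 else None
print("round",h([505,-387,62]),"bar",h([492,-321,62]),"tri",h([571.6,-374,62]))
E
```

```text
scene [351, 197, 28, 20, 444] [364.6 206.6] on60 [646.1  78.6] on64 [648.1  74.6] z 64.6
scene [325, 218, 30, 23, 536] [339.4 229.2] on60 [643.4 -10.4] on64 [645.5 -13.7] z 64.5
scene [294, 243, 33, 25, 651] [310.4 254.9] on60 [640.1 -99.1] on64 [ 642.2 -101.8] z 64.5
[ 558.2 -307.    77.1] [-0.3 -0.4 -0.2] 37.05
round ((224, 336), np.float64(143.49856056297116)) bar ((211, 247), np.float64(61.54142518639887)) tri ((324, 336), np.float64(73.85734187405426))
```

View pics/r_wrist.png

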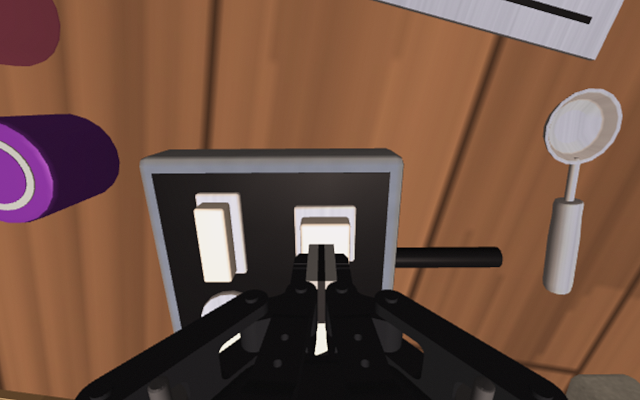

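The fingertips are over the square key (325,240). Pressing 22 mm.

>>> {"fn": "carry_out", "kwargs": {
  "plan": [
    [0,[0,0,5],[0,0,0]],
    [0,[0,0,5],[0,0,0]],
    [0,[0,0,4],[0,0,0]],
    [0,[0,0,2],[0,0,0]],
    [0,[0,0,2],[0,0,0]],
    [0,[0,0,2],[0,0,0]],
    [0,[0,0,1.5],[0,0,0]],
    [0,[0,0,0.8],[0,0,0]],
    [0,[0,0,0],[0,0,0]],
    [0,[0,0,0],[0,0,0]]
  ]
}}

```text
time_s: 37.98
eef_pos: [558.3, -306.8, 56.0]
ee_rot: [0.0, 0.636, 0.771, -0.0]
force: [-5.7, -0.2, 11.3]
grip_width: -0.001
```

Down at 56.0 with 11 N. Lifting and moving to the bar key.

>>> {"fn": "carry_out", "kwargs": {
  "plan": [
    [0,[0,0,-3],[0,0,0]],
    [0,[0,0,-5],[0,0,0]],
    [0,[0,0,-7],[0,0,0]],
    [0,[0,0,-7.5],[0,0,0]],
    [0,[0,0,0],[0,0,0]],
    [0,[0,-7,0],[0,0,0]],
    [0,[0,-12,0],[0,0,0]],
    [0,[0,-15,0],[0,0,0]],
    [0,[0,-15,0],[0,0,0]],
    [0,[0,-12,0],[0,0,0]],
    [0,[0,-5,0],[0,0,0]],
    [0,[0,-1.5,0],[0,0,0]],
    [0,[0,0,0],[0,0,0]],
    [0,[0,0,0],[0,0,0]]
  ]
}}

```text
time_s: 39.15
eef_pos: [492.6, -319.4, 77.5]
ee_rot: [0.0, 0.636, 0.771, 0.0]
force: [0.0, -0.2, -0.5]
grip_width: 0.001
```

```bash
python3 look.py s wrist scene
```

```text
wrist [0, 0, 75, 31, 827] [40.5 17.6] on60 [ 337.  -227.8] on64 [ 340.4 -228.1] z 60.4
scene [351, 197, 28, 20, 435] [364.4 206.6] on60 [645.5  78.4] on64 [647.6  74.4] z 64.7
scene [324, 218, 31, 23, 542] [339.4 229.2] on60 [643.3 -10.4] on64 [645.4 -13.7] z 64.5
scene [294, 243, 33, 25, 652] [310.4 255. ] on60 [640.3 -99.3] on64 [ 642.5 -102. ] z 64.5
[ 492.6 -319.4   77.5] [ 0.  -0.2 -0.5] 39.15
```

View pics/s_wrist.png

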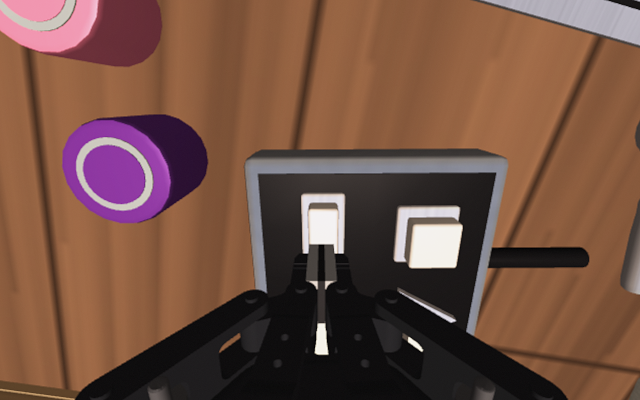

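The fingertips are over the bar key (322,225). Pressing.

>>> {"fn": "carry_out", "kwargs": {
  "plan": [
    [0,[0,0,5],[0,0,0]],
    [0,[0,0,5],[0,0,0]],
    [0,[0,0,4],[0,0,0]],
    [0,[0,0,2],[0,0,0]],
    [0,[0,0,2],[0,0,0]],
    [0,[0,0,2],[0,0,0]],
    [0,[0,0,1.7],[0,0,0]],
    [0,[0,0,1],[0,0,0]],
    [0,[0,0,0],[0,0,0]],
    [0,[0,0,0],[0,0,0]]
  ]
}}

```text
time_s: 40.08
eef_pos: [492.2, -319.3, 55.9]
ee_rot: [-0.0, 0.636, 0.771, 0.0]
force: [-4.0, 5.0, 13.6]
grip_width: -0.003
```

>>> {"fn": "carry_out", "kwargs": {
  "plan": [
    [0,[0,0,-3],[0,0,0]],
    [0,[0,0,-6],[0,0,0]],
    [0,[0,0,-14],[0,0,0]],
    [0,[0,0,-20],[0,0,0]],
    [0,[0,0,-24],[0,0,0]],
    [0,[0,0,-24],[0,0,0]],
    [0,[0,0,-24],[0,0,0]],
    [0,[0,0,-24],[0,0,0]],
    [0,[0,0,-16],[0,0,0]],
    [0,[0,0,0],[0,0,0]]
  ]
}}

```text
time_s: 40.92
eef_pos: [493.2, -320.6, 213.6]
ee_rot: [0.003, 0.636, 0.771, -0.0]
force: [0.1, -0.1, 0.0]
grip_width: -0.0
```

```bash
python3 look.py t wrist scene;python3 - <<'E'
from h import *
c=load("t_wrist.npz");P=pts(c)
for n,p in dict(round=[505,-387,62],bar=[492,-321,62],sq=[558,-308,62],tri=[571.6,-374,62]).items():
    u,v=[int(round(t)) for t in proj(c,p)];print(n,u,v,P[v-2:v+3,u-2:u+3,2].mean())
E
```

```text
wrist [518, 0, 37, 8, 224] [535.6   2.8] on60 [ 644.4 -126.6] on64 [ 642.1 -128.1] z 62.4
wrist [146, 10, 48, 52, 668] [170.1  35.3] on60 [ 333.4 -212. ] on64 [ 335.3 -212.4] z 60.3
scene [351, 197, 28, 20, 444] [364.7 206.7] on60 [646.1  78.5] on64 [648.2  74.6] z 64.6
scene [325, 218, 30, 23, 532] [339.4 229.3] on60 [643.5 -10.5] on64 [645.6 -13.8] z 64.5
scene [294, 243, 33, 25, 654] [310.5 255. ] on60 [640.5 -99.4] on64 [ 642.6 -102. ] z 64.5
[ 493.2 -320.6  213.6] [ 0.1 -0.1  0. ] 40.9167
round 321 242 92.19081690553148
bar 321 183 61.28379450691591
sq 386 183 61.105242425908244
tri 382 241 61.30741226451678
```

>>> {"fn": "carry_out", "kwargs": {
  "plan": [
    [40,[32,5,0],[0,0,0]],
    [40,[32,5,0],[0,0,0]],
    [40,[32,5,0],[0,0,0]],
    [40,[32,5,0],[0,0,0]],
    [40,[32,5,0],[0,0,0]],
    [40,[32,5,0],[0,0,0]],
    [40,[32,5,0],[0,0,0]],
    [40,[32,5,0],[0,0,0]],
    [40,[32,5,0],[0,0,0]],
    [40,[32,5,0],[0,0,0]],
    [40,[32,5,0],[0,0,0]],
    [40,[32,5,0],[0,0,0]],
    [40,[32,5,0],[0,0,0]],
    [40,[32,5,0],[0,0,0]],
    [40,[32,5,0],[0,0,0]],
    [40,[32,5,0],[0,0,0]],
    [40,[32,5,0],[0,0,0]],
    [40,[32,5,0],[0,0,0]],
    [40,[32,5,0],[0,0,0]],
    [40,[30,5,0],[0,0,0]]
  ]
}}

```text
time_s: 42.68
eef_pos: [468.5, 327.5, 208.1]
ee_rot: [-0.001, 0.636, 0.771, -0.001]
force: [0.9, -0.8, 0.4]
grip_width: 0.468
```

>>> {"fn": "carry_out", "kwargs": {
  "plan": [
    [40,[0,0,0],[0,0,-1.085]],
    [40,[0,0,0],[0,0,-1.085]],
    [40,[0,0,0],[0,0,-1.085]],
    [40,[0,0,0],[0,0,-1.085]],
    [40,[0,0,0],[0,0,-1.085]],
    [40,[0,0,0],[0,0,-1.085]],
    [40,[0,0,0],[0,0,-1.085]],
    [40,[0,0,0],[0,0,-1.085]],
    [40,[0,0,0],[0,0,-1.085]],
    [40,[0,0,0],[0,0,-1.085]],
    [40,[0,0,0],[0,0,-1.085]],
    [40,[0,0,0],[0,0,0]],
    [40,[0,0,0],[0,0,0]]
  ]
}}

```text
time_s: 43.77
eef_pos: [469.0, 325.7, 208.6]
ee_rot: [-0.001, 0.067, 0.998, -0.0]
force: [0.9, -0.2, -0.3]
grip_width: 0.468
```

```bash
python3 look.py u wrist top scene
```

```text
wrist [119, 327, 26, 22, 297] [129.4 335.9] on60 [627.4  62.5] on64 [624.1  66.2] z 62.9
wrist [50, 333, 50, 37, 1390] [ 74.6 351.1] on60 [641.4 -14.9] on64 [637.9 -10. ] z 63.3
wrist [0, 339, 33, 36, 936] [ 13.9 358. ] on60 [641.9 -96.7] on64 [638.4 -90.7] z 63.4
top [290, 156, 24, 23, 431] [301.8 167.1] on60 [644.8  77.4] on64 [644.2  77.1] z 63.2
top [324, 158, 24, 23, 440] [335.6 168.9] on60 [642.5 -10.4] on64 [641.9 -10.3] z 63.1
top [358, 160, 24, 23, 442] [369.5 171. ] on60 [639.6 -98.6] on64 [638.9 -98.2] z 63.1
top [361, 279, 21, 22, 381] [371.  289.3] on60 [ 335.8 -109.1] on64 [ 336.4 -108.6] z 60.1
top [401, 280, 21, 22, 368] [411.  290.7] on60 [ 335.3 -211.1] on64 [ 335.8 -210.2] z 60.2
scene [351, 197, 28, 20, 441] [364.6 206.7] on60 [645.9  78.4] on64 [648.   74.5] z 64.6
scene [325, 218, 30, 23, 529] [339.6 229.1] on60 [643.6  -9.9] on64 [645.7 -13.2] z 64.5
scene [294, 243, 33, 25, 653] [310.4 254.9] on60 [640.2 -99.2] on64 [ 642.3 -101.8] z 64.5
[469.  325.7 208.6] [ 0.9 -0.2 -0.3] 43.7667
```

View pics/u_wrist.png

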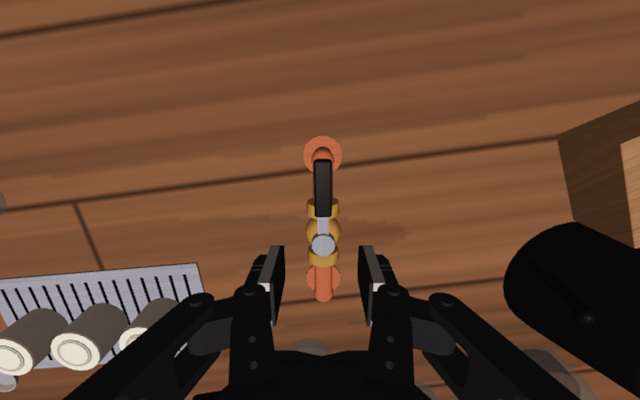

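The lever is still open at (323,160)–(323,215) and centred. The cups are unchanged, and all the keys are up except the round one, which is hidden from view. Descending and gripping.

>>> {"fn": "carry_out", "kwargs": {
  "plan": [
    [40,[0,0.7,10],[0,0,0]],
    [40,[0,0,20],[0,0,0]],
    [40,[0,0,20],[0,0,0]],
    [40,[0,0,20],[0,0,0]],
    [40,[0,0,20],[0,0,0]],
    [40,[0,0,20],[0,0,0]],
    [40,[0,0,20],[0,0,0]],
    [40,[0,0,14],[0,0,0]],
    [40,[0,0,7],[0,0,0]],
    [40,[0,0,3],[0,0,0]],
    [40,[0,0,0.5],[0,0,0]],
    [40,[0,0,0],[0,0,0]],
    [22,[0,0,0],[0,0,0]],
    [12,[0,0,0],[0,0,0]],
    [12,[0,0,0],[0,0,0]],
    [12,[0,0,0],[0,0,0]],
    [12,[0,0,0],[0,0,0]],
    [12,[0,0,0],[0,0,0]]
  ]
}}

```text
time_s: 45.42
eef_pos: [469.8, 327.0, 56.1]
ee_rot: [0.001, 0.065, 0.998, 0.001]
force: [-0.2, 2.5, 6.2]
grip_width: 0.202
```

>>> {"fn": "carry_out", "kwargs": {
  "plan": [
    [12,[-0.1,3.4,0],[0,0,0.5]],
    [12,[-0.1,3.4,0],[0,0,0.5]],
    [12,[-0.1,3.4,0],[0,0,0.5]],
    [12,[-0.1,3.4,0],[0,0,0.5]],
    [12,[-0.1,3.4,0],[0,0,0.5]],
    [12,[-0.1,3.4,0],[0,0,0.5]],
    [12,[-0.1,3.4,0],[0,0,0.5]],
    [12,[-0.1,3.4,0],[0,0,0.5]],
    [12,[-0.1,3.4,0],[0,0,0.5]],
    [12,[-0.1,3.4,0],[0,0,0.5]],
    [12,[-0.1,3.4,0],[0,0,0.5]],
    [12,[-0.1,3.4,0],[0,0,0.5]],
    [12,[-0.1,3.4,0],[0,0,0.5]],
    [12,[-0.1,3.4,0],[0,0,0.5]],
    [12,[0,0,0],[0,0,0]]
  ]
}}

```text
time_s: 46.67
eef_pos: [491.8, 367.2, 56.1]
ee_rot: [-0.0, 0.42, 0.908, -0.0]
force: [-4.0, -3.6, 9.2]
grip_width: 0.2
```

>>> {"fn": "carry_out", "kwargs": {
  "plan": [
    [12,[-0.1,3.4,0],[0,0,0.5]],
    [12,[-0.1,3.4,0],[0,0,0.5]],
    [12,[-0.1,3.4,0],[0,0,0.5]],
    [12,[-0.1,3.4,0],[0,0,0.5]],
    [12,[-0.1,3.4,0],[0,0,0.5]],
    [12,[-0.1,3.4,0],[0,0,0.5]],
    [12,[-0.1,3.4,0],[0,0,0.5]],
    [12,[-0.1,3.4,0],[0,0,0.5]],
    [12,[-0.1,3.4,0],[0,0,0.5]],
    [12,[-0.1,3.4,0],[0,0,0.5]],
    [12,[-0.1,3.4,0],[0,0,0.5]],
    [12,[-0.1,3.4,0],[0,0,0.5]],
    [12,[-0.1,3.4,0],[0,0,0.5]],
    [12,[-0.1,3.4,0],[0,0,0.5]],
    [12,[-0.1,3.4,0],[0,0,0.5]],
    [12,[0,0,0],[0,0,0]],
    [12,[0,0,0],[0,0,0]]
  ]
}}

```text
time_s: 48.08
eef_pos: [538.1, 381.6, 56.0]
ee_rot: [-0.0, 0.735, 0.678, -0.002]
force: [-9.1, -7.4, 10.4]
grip_width: 0.199
```

>>> {"fn": "carry_out", "kwargs": {
  "plan": [
    [12,[-0.4,1,0],[0,0,0.4]],
    [12,[0,1,0],[0,0,0]],
    [12,[0,0,0],[0,0,0]],
    [12,[0,0,0],[0,0,0]]
  ]
}}

```text
time_s: 48.42
eef_pos: [539.8, 381.4, 56.1]
ee_rot: [-0.0, 0.748, 0.663, -0.002]
force: [-9.8, -6.2, 10.7]
grip_width: 0.204
```

>>> {"fn": "carry_out", "kwargs": {
  "plan": [
    [12,[-0.3,1.2,0],[0,0,0.05]],
    [12,[0,0,0],[0,0,0]],
    [12,[0,0,0],[0,0,0]]
  ]
}}

```text
time_s: 48.67
eef_pos: [539.9, 381.3, 56.0]
ee_rot: [-0.001, 0.75, 0.662, -0.003]
force: [-14.8, -4.8, 14.3]
grip_width: 0.201
```

>>> {"fn": "carry_out", "kwargs": {
  "plan": [
    [12,[-0.3,1.2,0],[0,0,0]],
    [12,[0,0,0],[0,0,0]],
    [12,[0,0,0],[0,0,0]]
  ]
}}

```text
time_s: 48.92
eef_pos: [539.9, 381.3, 56.0]
ee_rot: [-0.002, 0.75, 0.662, -0.004]
force: [-19.8, -3.7, 16.1]
grip_width: 0.201
```

On the stop: the force rises with no motion. Releasing and rising to check.

>>> {"fn": "carry_out", "kwargs": {
  "plan": [
    [12,[0,-1.5,0],[0,0,0]],
    [25,[0,0,0],[0,0,0]],
    [40,[0,0,0],[0,0,0]],
    [40,[0,0,0],[0,0,0]],
    [40,[0,0,0],[0,0,0]],
    [40,[0,0,-6],[0,0,0]],
    [40,[0,0,-12],[0,0,0]],
    [40,[0,0,-20],[0,0,0]],
    [40,[0,0,-20],[0,0,0]],
    [40,[0,0,-20],[0,0,0]],
    [40,[0,0,-20],[0,0,0]],
    [40,[0,0,-20],[0,0,0]],
    [40,[0,0,-20],[0,0,0]],
    [40,[0,0,-16],[0,0,0]],
    [40,[0,0,0],[0,0,0]],
    [40,[0,0,0],[0,0,0]]
  ]
}}

```text
time_s: 50.25
eef_pos: [542.0, 381.5, 210.5]
ee_rot: [0.0, 0.75, 0.662, 0.001]
force: [0.2, 0.7, -0.2]
grip_width: 0.468
```

```bash
python3 look.py v wrist top scene; python3 - <<'E'
from h import *
for f in ("l","v"):
    c=load(f+"_wrist.npz");hsv=cv2.cvtColor(c["color"],cv2.COLOR_BGR2HSV);P=pts(c)
    m=(hsv[...,2]<75)&(P[...,2]>64)&(P[...,2]<78)&(abs(P[...,0]-537)<40)&(abs(P[...,1]-380)<40);A=P[m][:,:2]
    mu=A.mean(0);vt=np.linalg.svd(A-mu,full_matrices=0)[2];print(f,len(A),mu,"lever",np.degrees(np.arctan2(vt[0][1],vt[0][0]))%180)
    q=(hsv[...,0]<12)&(hsv[...,1]>150)&(hsv[...,2]>140)&(P[...,2]>38)&(P[...,2]<50);A=P[q][:,:2]
    mu=A.mean(0);vt=np.linalg.svd(A-mu,full_matrices=0)[2];print("pipe",len(A),np.degrees(np.arctan2(vt[0][1],vt[0][0]))%180)
E
```

```text
wrist [414, 376, 34, 24, 577] [431.9 386.6] on60 [653.5  82.5] on64 [652.1  87.7] z 63.6
top [290, 156, 24, 23, 437] [301.8 166.9] on60 [645.3  77.5] on64 [644.7  77.3] z 63.3
top [324, 158, 46, 29, 871] [346.7 171.8] on60 [635.8 -39.4] on64 [635.1 -39.2] z 63.3
top [361, 279, 21, 22, 377] [371.  289.2] on60 [ 336. -109.] on64 [ 336.5 -108.5] z 60.0
top [401, 280, 21, 22, 366] [411.  290.7] on60 [ 335.4 -211.1] on64 [ 336.  -210.2] z 60.0
scene [351, 197, 28, 20, 443] [364.6 206.6] on60 [646.   78.6] on64 [648.1  74.6] z 64.6
scene [301, 218, 55, 38, 1131] [327.3 236.2] on60 [636.  -41.1] on64 [638.1 -44.2] z 64.5
[542.  381.5 210.5] [ 0.2  0.7 -0.2] 50.25
l 1087 [537.20799983 380.95337798] lever 82.97179160482364
pipe 1688 172.7968346015191
v 969 [537.80577526 381.97625113] lever 82.44350056937746
pipe 1503 172.76759185583484
```

View pics/v_wrist.png

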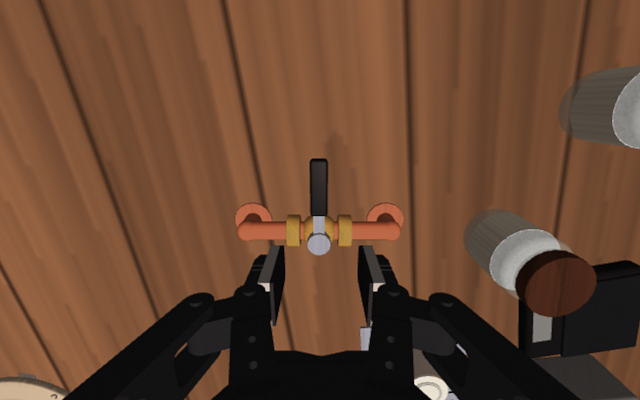

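The valve is shut: lever 82.4° against the pipe's 172.8°, square to it. One cup has been knocked up against its neighbour, so I'll look at the plate.

```bash
python3 - <<'E'
from h import *
c=load("v_top.npz")["color"];s=load("v_scene.npz")["color"]
cv2.imwrite("pics/w.png",np.hstack([cv2.resize(c[130:220,270:410],(390,250),interpolation=2),cv2.resize(s[190:320,255:420],(390,250),interpolation=2)]))
c=load("v_top.npz");P=pts(c);m=((P[...,2]>54)&(P[...,2]<70)).astype(np.uint8)*255;m[:140]=0;m[210:]=0;m[:,:280]=0;m[:,:][:,395:]=0
d=cv2.distanceTransform(m,2,5);print(d.max());
for i in range(3):
    _,v,_,(x,y)=cv2.minMaxLoc(d);print(v,x,y,onz(c,x,y,64));cv2.circle(d,(x,y),11,0,-1)
E
```

```text
11.393799
11.393798828125 302 167 [644.40132064  76.70469622  64.        ]
8.787599563598633 356 177 [622.32137362 -63.61507918  64.        ]
7.990699768066406 334 173 [631.11110374  -6.53546161  64.        ]
```

View pics/w.png

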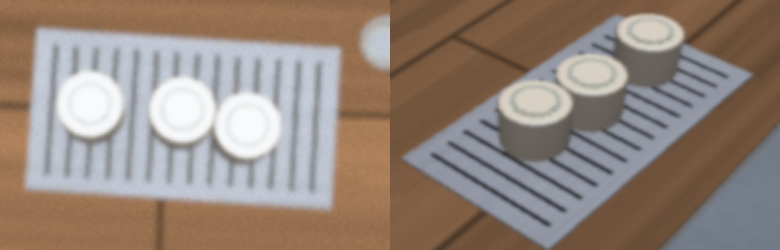

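The knocked cup, now at about (625,-70), is still upright and wholly on the plate, merely near its neighbour, so the cups need no fixing. Heading to the drain key.

>>> {"fn": "carry_out", "kwargs": {
  "plan": [
    [0,[0,0,0],[0,0,-1]],
    [0,[0,0,0],[0,0,-1]],
    [0,[0,0,0],[0,0,-1]],
    [0,[-20,-3,0],[0,0,0]],
    [0,[-30,-4.6,0],[0,0,0]],
    [0,[-30,-4.6,0],[0,0,0]],
    [0,[-30,-4.6,0],[0,0,0]],
    [0,[-30,-4.6,0],[0,0,0]],
    [0,[-30,-4.6,0],[0,0,0]],
    [0,[-30,-4.6,0],[0,0,0]],
    [0,[-30,-4.6,0],[0,0,0]],
    [0,[-30,-4.6,0],[0,0,0]],
    [0,[-30,-4.6,0],[0,0,0]],
    [0,[-30,-4.6,0],[0,0,0]],
    [0,[-30,-4.6,0],[0,0,0]],
    [0,[-30,-4.6,0],[0,0,0]],
    [0,[-30,-4.6,0],[0,0,0]],
    [0,[-30,-4.6,0],[0,0,0]],
    [0,[-30,-4.6,0],[0,0,0]],
    [0,[-30,-4.6,0],[0,0,0]]
  ]
}}

```text
time_s: 52.07
eef_pos: [560.2, -125.5, 208.4]
ee_rot: [-0.001, 0.637, 0.771, -0.0]
force: [0.5, 0.6, -0.2]
grip_width: 0.003
```

>>> {"fn": "carry_out", "kwargs": {
  "plan": [
    [0,[-30,-4.6,0],[0,0,0]],
    [0,[-30,-4.6,0],[0,0,0]],
    [0,[-30,-4.6,0],[0,0,0]],
    [0,[-30,-4.6,0],[0,0,0]],
    [0,[-30,-4.6,0],[0,0,0]],
    [0,[-30,-4.6,0],[0,0,0]],
    [0,[-30,-4.6,0],[0,0,0]],
    [0,[-16,-4,0],[0,0,0]],
    [0,[0,0,0],[0,0,0]],
    [0,[0,0,0],[0,0,0]]
  ]
}}

```text
time_s: 52.9
eef_pos: [567.3, -353.0, 208.0]
ee_rot: [-0.001, 0.638, 0.77, 0.0]
force: [-0.8, 0.3, -0.3]
grip_width: -0.006
```

>>> {"fn": "carry_out", "kwargs": {
  "plan": [
    [0,[-7,0,0],[0,0,0]],
    [0,[-7,0,12],[0,0,0]],
    [0,[-7,0,18],[0,0,0]],
    [0,[0,0,18],[0,0,0]],
    [0,[0,0,18],[0,0,0]],
    [0,[0,0,18],[0,0,0]],
    [0,[0,0,18],[0,0,0]],
    [0,[0,0,16],[0,0,0]],
    [0,[0,0,10],[0,0,0]],
    [0,[0,0,4],[0,0,0]],
    [0,[0,0,0],[0,0,0]],
    [0,[0,0,0],[0,0,0]]
  ]
}}

```text
time_s: 53.9
eef_pos: [572.0, -373.6, 77.9]
ee_rot: [0.001, 0.637, 0.771, -0.0]
force: [0.4, -0.8, -0.3]
grip_width: 0.004
```

```bash
python3 look.py x wrist scene
```

```text
scene [351, 197, 28, 20, 444] [364.6 206.6] on60 [646.1  78.6] on64 [648.1  74.6] z 64.6
scene [300, 218, 56, 38, 1130] [327.2 236.3] on60 [636.  -41.4] on64 [638.1 -44.5] z 64.5
[ 572.  -373.6   77.9] [ 0.4 -0.8 -0.3] 53.9
```

View pics/x_wrist.png

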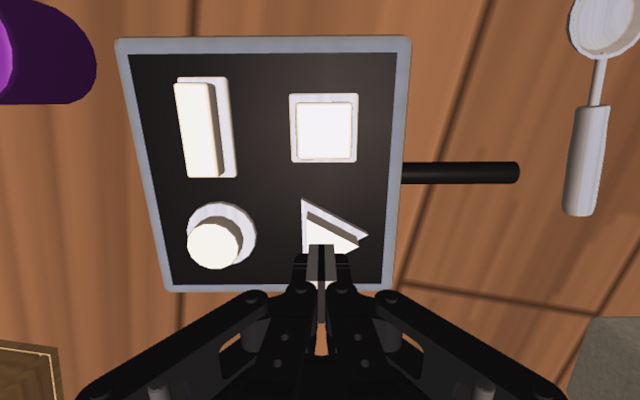

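View pics/x_scene.png

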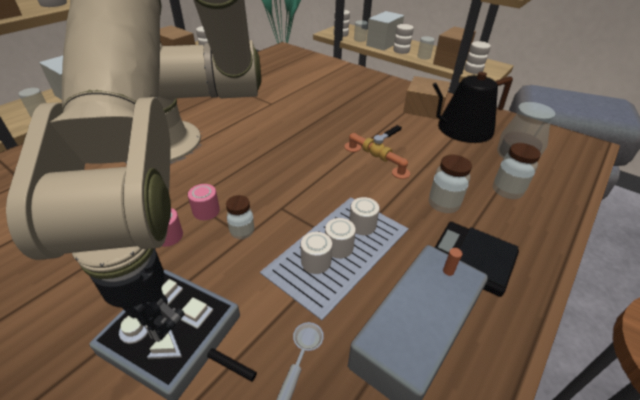

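The fingertips are over the three-sided key (325,240). The cups are upright on the plate and the lever is square across the pipe. Pressing.

>>> {"fn": "carry_out", "kwargs": {
  "plan": [
    [0,[0,0,5],[0,0,0]],
    [0,[0,0,5],[0,0,0]],
    [0,[0,0,4],[0,0,0]],
    [0,[0,0,2],[0,0,0]],
    [0,[0,0,2],[0,0,0]],
    [0,[0,0,2],[0,0,0]],
    [0,[0,0,2],[0,0,0]],
    [0,[0,0,1],[0,0,0]],
    [0,[0,0,0],[0,0,0]],
    [0,[0,0,0],[0,0,0]]
  ]
}}

```text
time_s: 54.83
eef_pos: [571.6, -373.4, 56.0]
ee_rot: [0.0, 0.637, 0.771, -0.0]
force: [-6.1, 4.1, 13.5]
grip_width: -0.001
```

Bottomed at 13.5 N. Releasing and rising clear.

>>> {"fn": "carry_out", "kwargs": {
  "plan": [
    [0,[0,0,-3],[0,0,0]],
    [0,[0,0,-6],[0,0,0]],
    [0,[0,0,-14],[0,0,0]],
    [0,[0,0,-20],[0,0,0]],
    [0,[0,0,-24],[0,0,0]],
    [0,[0,0,-24],[0,0,0]],
    [0,[0,0,-24],[0,0,0]],
    [0,[0,0,-24],[0,0,0]],
    [0,[-10,-10,-10],[0,0,0]],
    [0,[-10,-10,0],[0,0,0]],
    [0,[0,0,0],[0,0,0]],
    [0,[0,0,0],[0,0,0]]
  ]
}}

```text
time_s: 55.83
eef_pos: [554.5, -397.8, 201.2]
ee_rot: [-0.001, 0.638, 0.77, 0.0]
force: [-0.1, 0.1, -0.2]
grip_width: -0.0
```

```bash
python3 look.py y wrist top scene; python3 - <<'E'
from h import *
c=load("y_wrist.npz");P=pts(c)
for n,p in dict(round=[505,-387,62],bar=[492,-321,62],sq=[558,-308,62],tri=[571.6,-374,62]).items():
    u,v=[int(round(t)) for t in proj(c,p)];print(n,u,v,P[v-2:v+3,u-2:u+3,2].mean())
E
```

```text
top [290, 156, 24, 23, 439] [301.8 166.9] on60 [645.2  77.5] on64 [644.6  77.2] z 63.2
top [324, 158, 46, 29, 878] [346.6 171.8] on60 [635.8 -39.2] on64 [635.2 -39. ] z 63.3
top [401, 280, 21, 22, 346] [411.3 290.3] on60 [ 336.2 -211.7] on64 [ 336.8 -210.8] z 60.3
scene [351, 197, 28, 20, 439] [364.6 206.6] on60 [645.9  78.6] on64 [648.   74.6] z 64.6
scene [300, 218, 56, 38, 1135] [327.3 236.3] on60 [636.1 -41.2] on64 [638.2 -44.3] z 64.5
[ 554.5 -397.8  201.2] [-0.1  0.1 -0.2] 55.8333
round 276 168 61.35417081739328
bar 271 96 61.32716565286068
sq 345 95 61.43713737134805
tri 345 168 61.44048475625786
```

View pics/y_top.png

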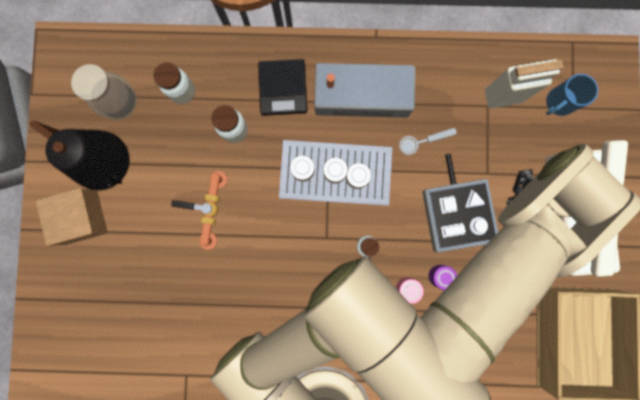

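All keys read up (z ≈ 61.4), and the three cups stand on the plate at (302,167), (336,169) and (358,175). The valve is shut, nothing else has moved, and the robot is clear. Handing in.

```bash
python3 -c "
from rig import ctrl
print(ctrl.finish_job())"
```

```text
the job is handed in; nothing more can be done
None
```

I finished the job in about 56 s and handed it in; no verdict was reported.

- **Cups:** There were three white cups at the start, with no fourth in view, and I stood all three mouth down on the rinse plate.
- **Valve and keys:** I swung the valve open onto its stop, then pressed round, square and bar in that order. After that I swung it shut onto its stop and pressed the three-sided drain key. Each key went fully down, to about 56 mm with 11–14.5 N.

**Last checks:**
- All three cups were upright and wholly on the plate.
- The lever was square to the pipe within about 0.5°.
- All four keys were back up.
- The jar, spoon and the other things looked unmoved. One pink cup was hidden behind the arm in the final picture, but it was in place in the earlier ones.

**One disagreement:** While I was shutting the valve, one cup was knocked about 3 cm along the plate and now stands against or very close to its neighbour. I left it there because it was still upright and wholly on the plate.

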